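# Refit the bread slicer's infeed bed: wear block in, cover plate tucked under the leaf

### The job

Refit the bread slicer's infeed bed: first lay the white wear block flat and square in the pocket and let go of it, then take the cover plate by its rib and slide its tongue about half way in under the hinged steel leaf, in line with the bed and without lifting the leaf, so that the plate covers the block. Press the plate down flat until the sprung floor under the block stops, and finish while still gripping it and holding it pressed down; leave everything else on the counter where it is.

Things in the scene. Friction and masses are not known exactly. Their poses are not given: they have to be found in the camera images.
- bed: Steel infeed bed, fixed. Origin: on the counter below the pocket's centre; x points from the pocket to the ledge and leaf (tuck direction), z up. Low part x -65..49 mm, y +-70, rim 20 mm high, with a pocket 98 (x) by 56 mm (y) about the origin, its rim chamfered 5 mm; then a ledge x 49..132, y +-70, 38 mm high; on it at x 120..132 a back wall up to 56 mm that carries the leaf's hinge (knuckle to 63 mm).
- pocket (a point): Centre of the pocket's sprung floor when it is up: 12 mm above the counter, so the pocket is 8 mm deep then. Axes as the bed's.
- sprung_floor (a joint): How far the pocket's floor is pressed down, m: 0 up (rest), 0.004 down at its hard stop. Spring: 8 N up, 11 N down; it carries block and plate without sinking and rises again if let go. The block's top is 42 mm above the counter with the floor up, 38 mm (level with the ledge) with it down.
- ledge (a point): Point on top of the ledge (38 mm above the counter) straight below the leaf's free edge, mid-width: 70 mm ahead (+x) of the pocket's centre. Axes as the bed's.
- leaf (a joint): Hinge of the steel leaf lapping over the ledge, rad: 0 lying level at rest, grows as its free edge rises. Leaf: 120 g, 116 mm wide, 4 mm thick, 57 mm from hinge to free edge (which faces the pocket). At 0 its underside is 52 mm above the counter, 14 mm over the ledge; the space below ends at the back wall 50 mm in.
- leaf_edge (a point): Middle of the leaf's free edge, at its underside.
- block: White plastic wear block, 90 (x) by 50 (y) by 30 mm high, 190 g, loose on the counter. Origin: centre of its underside, z up. Fits the pocket with 4 mm to spare each end and 3 mm each side, its x along the bed's x (either way round); seated it stands 22 mm proud of the rim.
- plate: Aluminium cover plate, 4 mm thick, 200 g, loose. Origin: underside, mid-length of its 150 mm; x points to the tongue. Wide part x -75..21 mm, 70 mm wide; tongue x 21..75 mm, 58 wide. An upright rib, 14 mm thick (x), 50 long (y), 30 tall, stands across it at x = -25 mm: the grip. With the rib right over the pocket's centre the tongue is 30 mm under the leaf.
- plate_grip (a point): Middle of the top of the plate's rib, 34 mm above the plate's underside.
- tongue_edge (a point): Middle of the tongue's far edge, at the plate's underside, 75 mm ahead of the plate's origin.
- loaf: Crusty bread loaf, 160 x 65 x 70 mm; a bystander, loose, to be left alone. Origin: its underside.
- mug: White mug, 95 mm high; a bystander, loose, to be left alone. Origin: its underside.
- sanitiser: Clear bottle, 150 mm high; a bystander, loose, to be left alone. Origin: its underside.
- brush: Bench brush lying down; a bystander, loose, to be left alone. Origin: its underside.
- scraper: Dough scraper lying flat, 120 mm wide; a bystander, loose, to be left alone. Origin: its underside.
- jar: Glass jar, 90 mm high; a bystander, loose, to be left alone. Origin: its underside.
- terminal: Grey card terminal, 160 x 75 x 28 mm; a bystander, loose, to be left alone. Origin: its underside.
Things that resemble listed ones, but are neither listed nor needed, are in the scene too. What is shaped like the plate but yellow is not meant. There is more than one size of the block; the one meant has the size given above.

How it is judged (in metres and radians):
On the way, in this order (a step that is already met when the one before it is completed fails the run):
1. the block lies flat and square in the pocket and is let go (horizontal distance between block and pocket below 0.006 m and z of block in the frame of pocket below 0.003 m and angle between the x axis of block and the x axis of bed, either way round below 0.09 rad and angle between block's own z axis and vertical below 0.06 rad and contact force between the fingers and block below 0.1 N), for 0.2 s.
2. the plate's tongue is under the leaf (x of tongue_edge in the frame of ledge between 0.012 and 0.05 m and y of tongue_edge in the frame of ledge between -0.012 and 0.012 m and z of tongue_edge in the frame of ledge between -0.003 and 0.011 m and value of joint leaf below 0.14 rad), for 0.2 s.
At the end, for the whole second after the job is handed in: Block in the pocket within 6 mm and 0.09 rad; tongue 12-50 mm under the leaf, within 12 mm of its middle and 4 mm of the ledge; plate level within 0.04 rad, in line within 0.12 rad, held by the fingers and pressing the sprung floor down over 2.5 of its 4 mm; leaf lying down (under 0.05 rad) (horizontal distance between block and pocket below 0.006 m and z of block in the frame of pocket below 0.003 m and angle between the x axis of block and the x axis of bed, either way round below 0.09 rad and angle between block's own z axis and vertical below 0.06 rad and x of tongue_edge in the frame of ledge between 0.012 and 0.05 m and y of tongue_edge in the frame of ledge between -0.012 and 0.012 m and z of tongue_edge in the frame of ledge between -0.003 and 0.011 m and value of joint sprung_floor above 0.0025 m and angle between plate's own z axis and vertical below 0.04 rad and z of tongue_edge in the frame of ledge below 0.004 m and angle between the x axis of plate and the x axis of bed, either way round below 0.12 rad and value of joint leaf below 0.05 rad and contact force between the fingers and plate above 2 N and contact force between plate and block above 3 N and linear speed of plate below 0.02 m/s); the arm keeps its last pose, push and grip.
It fails at once if the leaf is lifted (more than 0.14 rad, 8 mm at its edge) (value of joint leaf above 0.14 rad).
It fails at once if a bystander (loaf, mug, bottle, brush, scraper, jar, card terminal) is moved over 30 mm (distance of any of loaf, mug, sanitiser, brush, scraper, jar, terminal from where it was at the start of the episode above 0.03 m).
It also fails if it takes over 58 s, if anything falls off the work surface, if the arm or the gripper's body presses on something with over 40 N, if the wrist force passes 120 N, or if a joint passes its speed limit or range.

### The arm

A 6-joint arm with a two-finger parallel gripper is mounted at the origin on the work surface. World frame = base frame: x ahead of the robot, y to its left, z up, the work surface at z = 0. Lengths are in mm, angles in rad, forces in N, time in s.
With the tool pointing down it reaches from about 350 to 975 mm from the base axis. Payload 4.9 kg.
Tool frame: the origin (TCP) lies on the centre line of the jaws, within the pads' length; the fingertips stand 11 mm ahead of it and the grasp point (between the pads) lies 8 mm behind it; y points along the fingers, z is the direction in which the jaws open and shut, and the axes are right-handed (so a half turn about y gives the same grasp; the last joint's range is limited). The gripper opens to 85 mm and grips with 20 to 120 N. Pads are 22 mm wide; open, the fingers measure 114 mm over their backs; the gripper's body (76 mm by 85 mm) begins 54 mm behind the grasp point. The pads swing forward as they close: fully open they stand 13 mm farther back than shut.
Start: joints at [1.069, 0.053, 1.613, -0, 1.476, -0.119], TCP at [233.438, 579.749, 242.304] pointing down, gripper open.
Joint ranges: [-3.01, 3.01], [-1.01, 2.22], [0.06, 2.58], [-1.02, 4.17], [0.09, 2.62], [-3.14, 3.14]. Speed limits (rad/s): [2.57, 2.57, 3.14, 3.14, 3.14, 3.14].

### API

Orientations are given as a rotation vector (axis times angle).
In Python, from plant import * gives the robot as it stands.
- The arm moves only by the shell command python3 -m pendant 'ROWS' [OPENING] [FORCE]. ROWS is text: rows parted by semicolons, each of 6 numbers parted by spaces: the shift along the tool's x, y, z in mm, then the turn, a rotation vector about the tool's x, y, z in units of 5 degrees (1.0 is 5 degrees). In form: tx ty tz ax ay az; .... A call has 1 to 5 rows; each row shifts and turns the pose as measured when the row begins, along the tool's axes as they then stand; what a row does not reach is not made up. A row lasts 1/12 s, in which the tool goes at most 41.7 mm and 7.16 degrees, less where a joint would pass 70% of its speed; a pose out of reach is approached as far as the arm can. A call with a gripper value outside its range is refused whole. OPENING is the finger opening in mm, from 0 to 85.4, set as the call begins (- or left out, the last holds). The fingers move at their own pace and stop on an object; FORCE is the grip in N (left out, the last holds). Time passes only in rows, so rows that do not move let the fingers close. It gives the time, the measured TCP pose, the force and the opening at its end, in the units of the state.
- observe(): the state, without advancing time (a new reading comes with each control period).
- grab_frame(name): name is "scene" or "side" or "wrist"; returns the picture (420x560x3 uint8, blue, green, red); there is no depth.
- camera_model(name): a dict with "intrinsics" (3x3 intrinsics, pixels), "origin" and "rotation" of the camera in the world. Camera axes: x right, y up, looking along -z (the intrinsics and any distortion apply to the point x, -y, -z); pixel columns grow to the right and rows downward; lengths in mm; the calibration is good to about 2 mm. A picture is of the moment at which its call begins: read the wrist's pose just before it. camera_model takes no time and is no camera call; for the wrist camera it gives the pose at the moment of the call.
- job_done(): hands the job in, once; it reports no verdict.
Trained networks look in the newest picture that a camera, given by its name, has taken for a name from the list of things; names that differ only in an ending like _2 or _b are one class to them, and where a whole thing is asked for, a point or a joint stands for the part that bears it (a point fixed in the world has none). Each returns a list of dicts, best first, with "conf" (0 to 1); they miss things now and then, are a little off and sometimes report something else, mostly with a low value. They report only what shows in the picture. A call takes as long as a camera call. They do not tell look-alikes from the thing itself.
- look_for(camera, thing): "uv" ([column, row] in pixels, amid what is visible of it).
- regions_of(camera, thing): "mask" (420x560 bool, what is visible of it) and "uv" ([column, row] in pixels, amid what is visible of it).
- spot_point(camera, thing): "uv" ([column, row] in pixels: a listed point, or the origin of a listed thing).
The state is a dict: "clock": time; "joint_pos": joint angles; "qvel": joint speeds; "effort": joint torques, N m; "eef_pos": TCP position; "orientation": TCP orientation; "ft_force": force on the tool from outside, world axes, zero at the start; "wrist_torque": the same for the moment, N m; "opening": opening from 0.0 (shut) to 1.0 (fully open).
Only numpy, scipy, OpenCV 4.12 (cv2) and the standard library are available. Lean on these libraries where they do the work, as an engineer would, in place of code of your own. Each camera call takes 0.05 s, during which the arm holds its last target.

## Working session

There is one attempt and no reset: what is moved stays moved. The work goes in short steps, Python scripts to look and compute and a shell command to move; the robot and the scene stay as the last step left them, time stands still between calls to the robot, and variables do not carry over. Pictures are saved under pics/ and viewed, and the job is handed in when it is done.

```bash
ls; mkdir -p pics
python3 - <<'E'
from plant import *
import cv2
s=observe(); print(s)
for n in ("scene","side","wrist"):
    c=camera_model(n); print(n,c)
    cv2.imwrite(f"pics/{n}0.png",grab_frame(n))
E
```

```text
pics
{'clock': 0.0, 'joint_pos': array([ 1.06898977e+00,  5.33361794e-02,  1.61428923e+00, -2.30671245e-06,
        1.47600645e+00, -1.19020487e-01]), 'qvel': array([ 9.85250266e-04, -6.16310310e-04,  1.07308249e-03, -7.25010587e-04,
       -7.56546058e-04, -3.46484097e-05]), 'effort': array([ 4.18096288e-04, -3.93678939e+01, -3.70179641e+01, -5.15756653e-06,
        6.87493608e-03, -1.58218927e-05]), 'eef_pos': array([233.16266973, 579.23225491, 241.07866979]), 'orientation': array([-1.55180206,  0.30087732, -0.29989718]), 'ft_force': array([ 0.71920853,  0.29058371, -0.66719806]), 'wrist_torque': array([ 0.02777818, -0.04206712, -0.00585095]), 'opening': 0.9970840457409423}
scene {'intrinsics': array([[541.64202928,   0.        , 278.24233796],
       [  0.        , 541.64202928, 194.41775327],
       [  0.        ,   0.        ,   1.        ]]), 'origin': array([1709.49112479,  734.52121121, 1494.53587243]), 'rotation': array([0.44999823, 0.80152985, 2.01035229])}
side {'intrinsics': array([[522.02859241,   0.        , 286.41474776],
       [  0.        , 522.02859241, 207.61510564],
       [  0.        ,   0.        ,   1.        ]]), 'origin': array([   29.68681511, -1112.07975121,  1173.95969965]), 'rotation': array([ 0.82179635, -0.1665223 , -0.42523922])}
wrist {'intrinsics': array([[337.907629  ,   0.        , 275.95335466],
       [  0.        , 337.907629  , 205.37748516],
       [  0.        ,   0.        ,   1.        ]]), 'origin': array([171.57838037, 605.5564652 , 373.29339047]), 'rotation': array([-0.23429335, -0.15705589,  1.18074101])}
```

View pics/scene0.png

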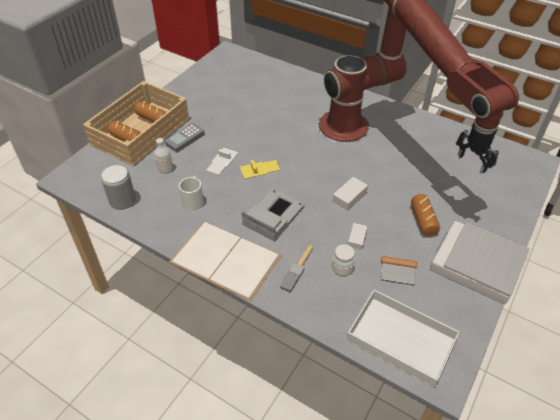

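View pics/side0.png

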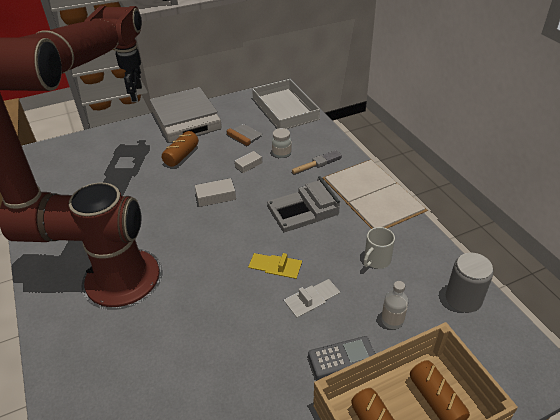

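View pics/wrist0.png

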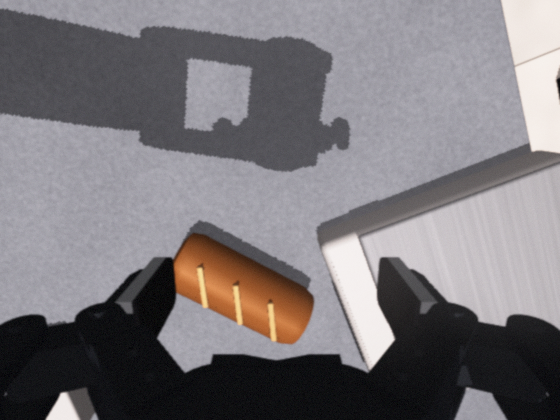

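In the scene view there are two white blocks, at (350,193) and (358,236), matching side (215,191) and (248,161). The plates are grey at scene (222,160) and yellow at (260,169). The bed is at (273,212), with the jar, brush and scraper nearby. Next I'll measure the sizes.

```bash
cat > h.py <<'E'
from plant import *
import numpy as np, cv2
from scipy.spatial.transform import Rotation as R
def proj(c,P):
    Rm=R.from_rotvec(c["rotation"]).as_matrix()
    p=(np.atleast_2d(P)-c["origin"])@Rm
    p=p*[1,-1,-1]
    q=p@np.array(c["intrinsics"]).T
    return q[:,:2]/q[:,2:]
def ray(c,uv):
    uv=np.atleast_2d(np.asarray(uv,float))
    d=np.c_[uv,np.ones(len(uv))]@np.linalg.inv(c["intrinsics"]).T
    d=d*[1,-1,-1]
    return d@R.from_rotvec(c["rotation"]).as_matrix().T
def onz(c,uv,z):
    d=ray(c,uv); o=np.array(c["origin"])
    return (o+d*((z-o[2])/d[:,2:]))
E
python3 - <<'E'
from h import *
np.set_printoptions(precision=1,suppress=True)
for n in("scene","side"):
    c=camera_model(n)
    grab_frame(n)
    im=grab_frame(n)
    cv2.imwrite(f"pics/{n}_zoom.png",cv2.resize(im[130:290,130:450] if n=="scene" else im[140:330,150:430],None,fx=2.5,fy=2.5,interpolation=cv2.INTER_CUBIC))
    for t in("block","plate"):
        for r in regions_of(n,t):
            m=r["mask"]; z=30 if t=="block" else 4
            k=cv2.convexHull(np.argwhere(m)[:,::-1].astype(np.float32))
            print(n,t,r["conf"],r["uv"],m.sum(), onz(c,[r["uv"]],z/2)[0])
    for t in("bed","pocket","ledge","leaf_edge","plate_grip","tongue_edge","plate","block"):
        z=dict(bed=0,pocket=12,ledge=38,leaf_edge=52,plate_grip=34,tongue_edge=0,plate=0,block=0)[t]
        for r in spot_point(n,t): print(n,t,r["conf"],r["uv"],onz(c,[r["uv"]],z)[0])
print(observe()["clock"])
E
```

```text
scene block 0.74 [349.8, 191.3] 708 [351.4 212.9  15. ]
scene block 0.64 [354.6, 232.3] 323 [523.1 318.8  15. ]
scene block 0.34 [273.0, 212.6] 1881 [598.7  24.5  15. ]
scene plate 0.93 [256.7, 170.3] 470 [ 433.6 -157.2    2. ]
scene plate 0.62 [221.9, 162.7] 456 [ 471.8 -300.1    2. ]
scene bed 0.57 [279.5, 208.1] [555.6  25.7   0. ]
scene bed 0.33 [294.6, 267.9] [759.4 213.    0. ]
scene pocket 0.85 [281.6, 206.1] [552.2  32.7  12. ]
scene pocket 0.53 [276.7, 206.6] [564.   18.7  12. ]
scene ledge 0.58 [267.3, 216.6] [643.   28.6  38. ]
scene leaf_edge 0.89 [268.8, 209.4] [621.6  21.3  52. ]
scene plate_grip 0.95 [224.1, 151.5] [ 440.2 -309.5   34. ]
scene plate_grip 0.72 [254.2, 165.7] [ 444.5 -160.8   34. ]
scene plate_grip 0.66 [188.8, 136.9] [ 445.2 -486.    34. ]
scene plate_grip 0.21 [191.8, 202.2] [ 729.1 -245.8   34. ]
scene tongue_edge 0.75 [209.7, 175.0] [ 553.3 -300.2   -0. ]
scene tongue_edge 0.59 [277.1, 163.3] [ 354.  -111.5    0. ]
scene plate 0.86 [224.0, 161.2] [ 458.4 -299.6    0. ]
scene plate 0.77 [259.9, 167.0] [ 409.2 -158.2    0. ]
scene block 0.91 [353.1, 23
[... 527 characters left out ...]
8 [296.2, 210.7] [578.6  21.   12. ]
side ledge 0.96 [312.3, 198.2] [640.4  26.4  38. ]
side ledge 0.52 [292.4, 214.2] [548.2 -13.6  38. ]
side leaf_edge 0.63 [313.6, 194.2] [645.9  28.1  52. ]
side plate_grip 0.95 [281.6, 259.0] [ 438.  -168.3   34. ]
side plate_grip 0.74 [304.7, 290.6] [ 445.7 -302.5   34. ]
side tongue_edge 0.76 [334.2, 284.5] [ 543.9 -296.     0. ]
side tongue_edge 0.74 [248.4, 261.7] [ 356.2 -105.7    0. ]
side plate 0.88 [276.4, 267.7] [ 421.7 -164.6    0. ]
side plate 0.83 [306.4, 296.8] [ 452.5 -300.1    0. ]
side block 0.74 [307.4, 291.7] [ 463.2 -285.2    0. ]
side block 0.67 [246.5, 161.4] [538.5 357.    0. ]
side block 0.59 [214.6, 195.4] [367.5 228.    0. ]
1.35
```

View pics/scene_zoom.png

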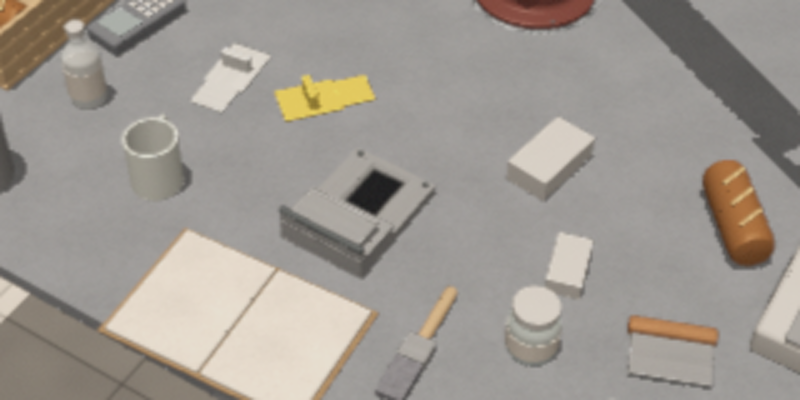

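View pics/side_zoom.png

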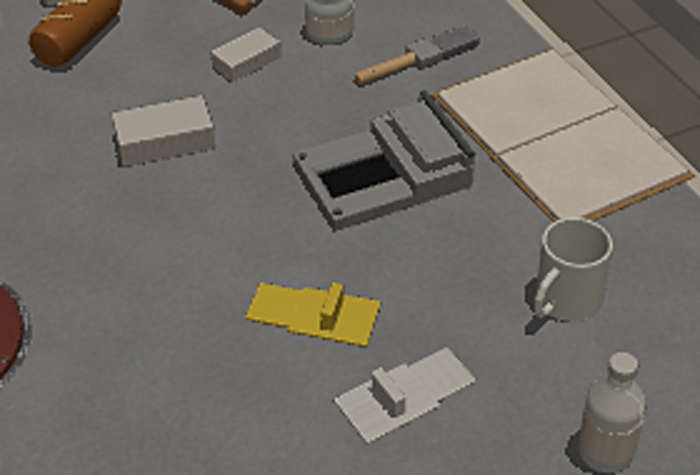

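```bash
cat >> h.py <<'E'
from scipy.optimize import minimize
def box(x0,x1,y0,y1,z0,z1): return np.array([[x,y,z] for x in(x0,x1) for y in(y0,y1) for z in(z0,z1)],float)
def place(P,x,y,a):
    c,s=np.cos(a),np.sin(a); return P@np.array([[c,s,0],[-s,c,0],[0,0,1]])+[x,y,0]
S=4
def ren(c,boxes,x,y,a):
    im=np.zeros((420*S,560*S),np.uint8)
    for b in boxes:
        q=proj(c,place(b,x,y,a)); q=(q+0.5)*S
        cv2.fillConvexPoly(im,cv2.convexHull(np.round(q*16).astype(np.int32)),1,shift=4)
    return cv2.resize(im.astype(np.float32),(560,420),interpolation=cv2.INTER_AREA)
def fit(views,mk,p0,step):
    def f(p):
        e=0
        for c,m in views:
            r=ren(c,mk(p),p[0],p[1],p[2]); e+=np.abs(r-m).sum()/m.sum()
        return e
    sim=[p0]+[np.array(p0)+np.eye(len(p0))[i]*step[i] for i in range(len(p0))]
    r=minimize(f,p0,method="Nelder-Mead",options=dict(initial_simplex=sim,maxiter=400,xatol=.01,fatol=1e-4))
    return r.x,r.fun
BED=[box(-65,49,-70,70,0,20),box(49,132,-70,70,0,38),box(120,132,-70,70,38,56),box(63+7,132,-58,58,52,56)]
PLATE=[box(-75,21,-35,35,0,4),box(21,75,-29,29,0,4),box(-32,-18,-25,25,4,34)]
E
python3 - <<'E'
from h import *
np.set_printoptions(precision=2,suppress=True)
V={}
for n in("scene","side"):
    im=grab_frame(n);c=camera_model(n)
    for t in("block","plate","bed"):
        V[n,t]=[(c,r["mask"].astype(np.float32),np.array(r["uv"])) for r in regions_of(n,t)]
        print(n,t,[(v[2],v[1].sum()) for v in V[n,t]])
def pick(n,t,P):
    c=camera_model(n);q=proj(c,P)[0]
    v=min(V[n,t],key=lambda v:np.hypot(*(v[2]-q))); print("   pick",n,v[2],q)
    return v[:2]
for nm,P in(("big",(358,222,15)),("small",(530,330,15))):
    vs=[pick(n,"block",P) for n in("scene","side")]
    best=min((fit(vs,lambda p:[box(-p[3]/2,p[3]/2,-p[4]/2,p[4]/2,0,p[5])],[P[0],P[1],a,80,50,30],[10,10,.3,10,8,8]) for a in(-1.2,-.8,-.4,0,.4,.8,1.2,1.57)),key=lambda r:r[1])
    print(nm,best)
    best=min((fit(vs,lambda p:[box(-45,45,-25,25,0,30)],[P[0],P[1],a],[10,10,.3]) for a in(-1.2,-.8,-.4,0,.4,.8,1.2,1.57)),key=lambda r:r[1])
    print(nm,"90x50x30",best)
vs=[pick(n,"plate",(458,-302,2)) for n in("scene","side")]
print("plate",fit(vs,lambda p:PLATE,[458,-302,0.],[8,8,.2]))
for s in vs: print(fit([s],lambda p:PLATE,[458,-302,0.],[8,8,.2]))
try:
    vs=[pick(n,"bed",(600,24,20)) for n in("scene","side")]
    print("bed",fit(vs,lambda p:BED,[570,22,0.],[8,8,.2]))
    for s in vs: print(fit([s],lambda p:BED,[570,22,0.],[8,8,.2]))
except Exception as e: print(e)
E
```

```text
scene block [(array([355.5, 234.1]), np.float32(334.0)), (array([349.6, 192.6]), np.float32(661.0))]
scene plate [(array([220.1, 160.1]), np.float32(385.0))]
scene bed [(array([271.1, 213.4]), np.float32(1759.0))]
side block [(array([244.9, 159.9]), np.float32(362.0))]
side plate [(array([276.5, 263.2]), np.float32(956.0)), (array([307.3, 297.8]), np.float32(1064.0))]
side bed [(array([308.4, 207.7]), np.float32(2328.0))]
   pick scene [349.6 192.6] [351.16 193.28]
   pick side [244.9 159.9] [212.07 193.94]
big (array([ 317.45,  188.86,    1.35,  130.48,   -0.01, -117.87]), np.float64(1.6904453039169312))
big 90x50x30 (array([372.43, 217.07,   1.33]), np.float64(2.5724895000457764))
   pick scene [355.5 234.1] [356.58 234.89]
   pick side [244.9 159.9] [246.85 162.77]
small (array([534.17, 334.51,  -1.34,  45.54,  82.8 ,  32.41]), np.float64(0.1974838376045227))
small 90x50x30 (array([534.51, 334.88,   0.28]), np.float64(0.28077441453933716))
   pick scene [220.1 160.1] [223.55 160.56]
   pick side [307.3 297.8] [308.48 296.15]
plate (array([ 467.19, -307.5 ,    0.11]), np.float64(0.2354152500629425))
(array([ 461.9 , -309.63,    0.15]), np.float64(0.17142857611179352))
(array([ 466.96, -306.89,    0.11]), np.float64(0.045230261981487274))
   pick scene [271.1 213.4] [272.69 211.86]
   pick side [308.4 207.7] [301.64 206.39]
bed (array([570.02,  28.19,  -0.04]), np.float64(0.1107005923986435))
(array([567.19,  26.33,  -0.04]), np.float64(0.054363273084163666))
(array([572.24,  29.51,  -0.04]), np.float64(0.028323668986558914))
```

Run:
```python
from h import *
np.set_printoptions(precision=2,suppress=True)
IM={n:grab_frame(n) for n in("scene","side")}
def gc(n,P,rad):
    c=camera_model(n);q=proj(c,P)[0].astype(int); im=IM[n]
    m=np.full(im.shape[:2],cv2.GC_BGD,np.uint8)
    cv2.circle(m,tuple(map(int,q)),rad,cv2.GC_PR_BGD,-1)
    cv2.circle(m,tuple(map(int,q)),rad//2,cv2.GC_PR_FGD,-1); cv2.circle(m,tuple(map(int,q)),3,cv2.GC_FGD,-1)
    cv2.grabCut(im,m,None,np.zeros((1,65)),np.zeros((1,65)),5,cv2.GC_INIT_WITH_MASK)
    r=((m==1)|(m==3)).astype(np.uint8)
    nl,l,st,_=cv2.connectedComponentsWithStats(r); r=(l==l[q[1],q[0]])
    return c,r.astype(np.float32)
tiles=[]
for nm,P,rad in(("big",(358,222,15),26),("small",(530,330,15),18)):
    vs=[gc(n,P,rad) for n in("scene","side")]
    print([v[1].sum() for v in vs])
    for n,v in zip(IM,vs):
        o=IM[n].copy(); cs,_=cv2.findContours(v[1].astype(np.uint8),0,1); cv2.drawContours(o,cs,-1,(0,0,255),1)
        q=proj(v[0],P)[0].astype(int); tiles.append(cv2.resize(o[q[1]-35:q[1]+35,q[0]-45:q[0]+45],None,fx=4,fy=4,interpolation=cv2.INTER_NEAREST))
    for dims in((90,50,30),(75,42,25),(70,40,30),(108,60,36),(110,50,30),(70,50,30),None):
        mk=(lambda p:[box(-p[3]/2,p[3]/2,-p[4]/2,p[4]/2,0,p[5])]) if dims is None else (lambda p:[box(-dims[0]/2,dims[0]/2,-dims[1]/2,dims[1]/2,0,dims[2])])
        ex=[80,45,28] if dims is None else []; es=[10,8,5] if dims is None else []
        print(nm,dims,min((fit(vs,mk,[P[0],P[1],a]+ex,[10,10,.3]+es) for a in(-1.2,-.8,-.4,0,.4,.8,1.2,1.57)),key=lambda r:r[1]))
cv2.imwrite("pics/blk.png",np.vstack([np.hstack(tiles[:2]),np.hstack(tiles[2:])]))
```

```text
[np.float32(459.0), np.float32(878.0)]
big (90, 50, 30) (array([345.48, 211.03,  -0.15]), np.float64(0.7624541521072388))
big (75, 42, 25) (array([353.35, 212.67,  -0.16]), np.float64(1.0776619911193848))
big (70, 40, 30) (array([352.64, 210.89,   2.79]), np.float64(1.086693286895752))
big (108, 60, 36) (array([351.75, 211.81,  -0.17]), np.float64(0.6120641231536865))
big (110, 50, 30) (array([347.38, 211.36,  -0.18]), np.float64(0.7008941769599915))
big (70, 50, 30) (array([355.5 , 210.  ,   3.03]), np.float64(0.9887697696685791))
big None (array([365.2 , 212.02,  -0.16, 120.15,  45.05,  54.95]), np.float64(0.4300994575023651))
[np.float32(275.0), np.float32(212.0)]
small (90, 50, 30) (array([534.72, 335.63,   0.31]), np.float64(1.3403398990631104))
small (75, 42, 25) (array([537.59, 341.32,   0.48]), np.float64(1.2895057201385498))
small (70, 40, 30) (array([527.25, 335.6 ,   0.24]), np.float64(1.1103076934814453))
small (108, 60, 36) (array([532.12, 333.91,   0.36]), np.float64(2.6243996620178223))
small (110, 50, 30) (array([531.79, 334.41,   0.31]), np.float64(1.8715415000915527))
small (70, 50, 30) (array([530.7 , 333.76,   0.28]), np.float64(1.1652947664260864))
small None (array([530.12, 332.31,  -0.03,  52.35,  33.  ,  44.56]), np.float64(0.8862167596817017))
```

View pics/blk.png

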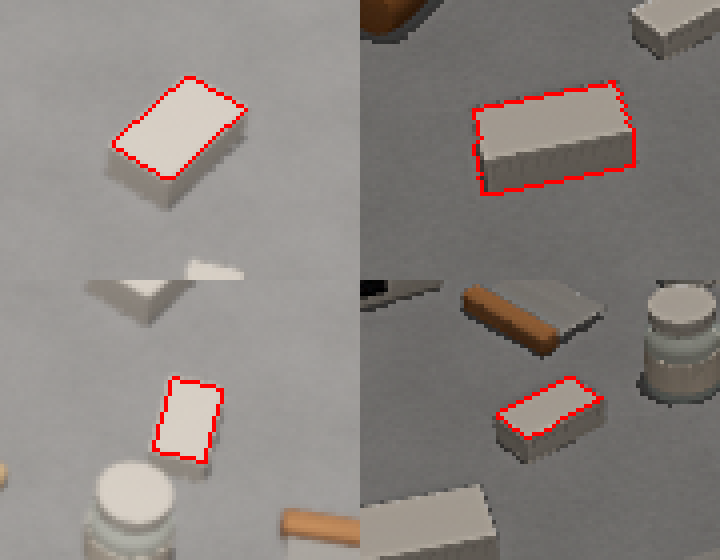

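Run:
```python
from h import *
np.set_printoptions(precision=1,suppress=True)
c=camera_model("scene");s=camera_model("side")
T={"big scene":(c,[(353,177.2),(367.7,185.5),(348,203),(334,193.7)],(0,0)),"small scene":(c,[(354,223),(366.7,226.5),(362.5,244.7),(349.2,241.7)],(0,0))}
def q(P,off): return (off-np.array([45,35]))
qs=proj(s,(358,222,15))[0].astype(int)-[45,35]
T["big side"]=(s,[qs+np.array(p)/4 for p in((115,107),(253,82),(273,130),(122,157))],0)
qs=proj(s,(530,330,15))[0].astype(int)-[45,35]
T["small side"]=(s,[qs+np.array(p)/4 for p in((137,135),(212,97),(243,118),(168,158))],0)
for k,(cc,uv,_) in T.items():
  for z in(22,30):
    P=onz(cc,uv,z); e=np.diff(np.r_[P,P[:1]],axis=0)[:,:2]; print(k,z,P.mean(0),np.linalg.norm(e,axis=1),np.degrees(np.arctan2(e[:,1],e[:,0])))
```

```text
big scene 22 [348.3 214.6  22. ] [ 68.6 123.7  67.8 119.6] [  81.2  -10.3 -102.3  170.1]
big scene 30 [355.7 217.5  30. ] [ 68.3 123.   67.5 118.9] [  81.2  -10.3 -102.3  170.1]
small scene 22 [528.4 334.3  22. ] [46.6 85.7 46.6 89. ] [ 101.7   15.9  -74.2 -164.2]
small scene 30 [534.8 336.5  30. ] [46.3 85.2 46.4 88.5] [ 101.7   15.9  -74.2 -164.2]
big side 22 [375.4 241.1  22. ] [121.2  68.9 129.   67.5] [-10.4 -96.5 169.   76.9]
big side 30 [373.  231.7  30. ] [120.3  68.4 128.1  67. ] [-10.4 -96.5 169.   76.9]
small side 22 [541.9 341.2  22. ] [86.8 44.8 87.5 46.2] [  15.3  -73.3 -163.8  105.8]
small side 30 [538.4 331.1  30. ] [86.2 44.5 86.9 45.9] [  15.3  -73.3 -163.8  105.8]
```

The contours read slightly small. Candidates for the block are scene (358,236) at about 87x46 and (350,193) at about 122x68. The smaller one fits 90x50x30, so it is the block, as the enlarged crop confirms. Of the plates, the grey one at scene (222,160) is the one meant.

```bash
cat >> h.py <<'E'
def tgt(phi):
    y=np.array([0,0,-1.]); z=np.array([np.cos(phi),np.sin(phi),0]); return np.c_[np.cross(y,z),y,z]
def plan(P,phi,n):
    """suggest n rows to reach TCP P with jaw direction phi (mod pi)"""
    s=observe(); R0=R.from_rotvec(s["orientation"]); p=s["eef_pos"]
    best=min(([tgt(phi+k*np.pi) for k in range(-1,2)]),key=lambda M:(R0.inv()*R.from_matrix(M)).magnitude())
    rv=(R0.inv()*R.from_matrix(best)).as_rotvec()
    M=R0.as_matrix(); print("clock %.2f"%s["clock"],"tcp",p.round(1),"toolz",M[:,2].round(3),"tooly",M[:,1].round(3),"F",s["ft_force"].round(1),"open",round(s["opening"]*85.4,1),"j",s["joint_pos"].round(2))
    d=(np.array(P)-p)/n
    for i in range(n):
        Ri=R0*R.from_rotvec(rv*i/n)
        t=Ri.inv().apply(d); print("row",t.round(1),(np.degrees(rv/n)/5).round(2))
E
python3 - <<'E'
from h import *
R0=R.from_rotvec(observe()["orientation"]);c=camera_model("wrist");s=observe()
print("cam in tool",R0.inv().apply(c["origin"]-s["eef_pos"]).round(1), (R0.inv()*R.from_rotvec(c["rotation"])).as_matrix().round(2))
plan((535,333,230),0.277+np.pi/2,12)
E
```

```text
cam in tool [ -67.  -132.1    1.1] [[ 0.   -0.96 -0.26]
 [-0.    0.26 -0.96]
 [ 1.    0.   -0.  ]]
clock 1.85 tcp [233.4 579.8 242.3] toolz [ 0.374  0.928 -0.   ] tooly [ 0. -0. -1.] F [-0.1 -0.4  0.6] open 85.2 j [ 1.07  0.05  1.61 -0.    1.48 -0.12]
row [31.   1.  -9.7] [ 0.   -0.63  0.  ]
row [ 30.4   1.  -11.4] [ 0.   -0.63  0.  ]
row [ 29.7   1.  -13. ] [ 0.   -0.63  0.  ]
row [ 29.    1.  -14.6] [ 0.   -0.63  0.  ]
row [ 28.1   1.  -16.2] [ 0.   -0.63  0.  ]
row [ 27.2   1.  -17.7] [ 0.   -0.63  0.  ]
row [ 26.2   1.  -19.2] [ 0.   -0.63  0.  ]
row [ 25.1   1.  -20.6] [ 0.   -0.63  0.  ]
row [ 23.9   1.  -22. ] [ 0.   -0.63  0.  ]
row [ 22.7   1.  -23.2] [ 0.   -0.63  0.  ]
row [ 21.4   1.  -24.5] [ 0.   -0.63  0.  ]
row [ 20.    1.  -25.6] [ 0.   -0.63  0.  ]
```

```bash
python3 -m pendant '27 1 -10 0 -.7 0;26 1 -12 0 -.7 0;26 1 -14 0 -.7 0;25 1 -15 0 -.7 0;25 1 -17 0 -.7 0'; python3 -m pendant '25 1 -19 0 -.7 0;24 1 -20 0 -.7 0;23 1 -22 0 -.7 0;22 1 -22 0 -.7 0;22 1 -22 0 -.7 0'
python3 - <<'E'
from h import *
plan((477,317,230),0.277+np.pi/2,3)
E
```

```text
clock: 2.27
eef_pos: [340.9, 481.8, 237.4]
orientation: [-1.568, 0.043, -0.041]
ft_force: [-0.3, 0.0, -0.0]
opening: 1.002
clock: 2.68
eef_pos: [469.1, 380.3, 232.7]
orientation: [-1.557, -0.212, 0.21]
ft_force: [0.6, 0.1, 0.6]
opening: 1.002
clock 2.68 tcp [469.1 380.3 232.7] toolz [-0.266  0.964  0.004] tooly [ 0.001  0.004 -1.   ] F [0.6 0.1 0.6] open 85.6 j [ 0.56  0.01  1.68  0.    1.46 -1.28]
row [ -3.1   0.8 -21. ] [-0.01 -0.03  0.01]
row [ -3.1   0.8 -21. ] [-0.01 -0.03  0.01]
row [ -3.2   0.9 -21. ] [-0.01 -0.03  0.01]
```

```bash
python3 -m pendant '-4 1 -23 0 0 0;-3 1 -22 0 0 0;-3 0 -20 0 0 0;0 0 0 0 0 0'
cat >> h.py <<'E'
def refine(views,mk,p0,step): pass
def drawbox(im,c,boxes,p,col=(0,0,255)):
    for b in boxes:
        q=proj(c,place(b,*p)); 
        for i in range(8):
            for j in range(i):
                if (np.abs(b[i]-b[j])>1e-6).sum()==1: cv2.line(im,tuple(np.round(q[i]*8).astype(int).tolist()),tuple(np.round(q[j]*8).astype(int).tolist()),col,1,cv2.LINE_AA,3)
E
python3 - <<'E'
from h import *
np.set_printoptions(precision=2,suppress=True)
c=camera_model("wrist"); im=grab_frame("wrist"); s=observe(); print(s["eef_pos"])
cv2.imwrite("pics/w1.png",im)
for r in regions_of("wrist","block"):
    print(r["conf"],r["uv"],r["mask"].sum(),onz(c,[r["uv"]],20))
    m=r["mask"].astype(np.float32)
    for a in(0.28,):print(fit([(c,m)],lambda p:[box(-45,45,-25,25,0,30)],[535,333,a],[8,8,.1]))
E
```

```text
clock: 3.02
eef_pos: [482.5, 308.1, 229.9]
orientation: [-1.559, -0.21, 0.206]
ft_force: [0.6, -0.7, -0.4]
opening: 0.998
[482.2  309.44 229.9 ]
0.82 [205.3, 48.5] 9578 [[379.87 214.2   20.  ]]
(array([989.52, 254.19,  -0.53]), np.float64(1.0))
0.71 [279.4, 230.9] 4230 [[535.16 328.19  20.  ]]
(array([536.16, 331.42,   0.27]), np.float64(0.02847222238779068))
0.53 [518.3, 72.0] 14040 [[322.19 504.66  20.  ]]
(array([989.52, 254.19,  -0.53]), np.float64(1.0))
```

View pics/w1.png

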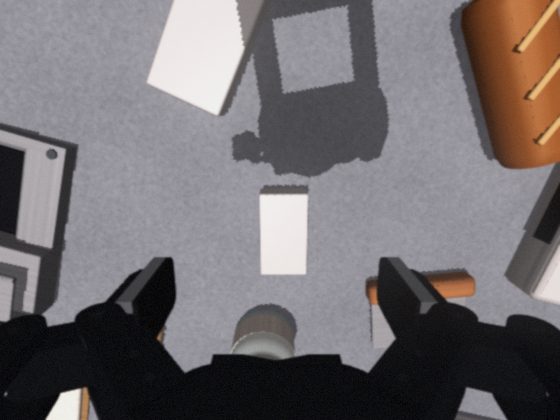

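Run:
```python
from h import *
np.set_printoptions(precision=1,suppress=True)
for n in("scene","side"):
    c=camera_model(n); grab_frame(n)
    for r in spot_point(n,"jar"): print(n,r["conf"],onz(c,[r["uv"]],0))
    for r in regions_of(n,"jar")[:1]:
        k=[fit([(c,r["mask"].astype(np.float32))],lambda p:[np.array([[rr*np.cos(t),rr*np.sin(t),z] for t in np.linspace(0,6.28,24) for z in(0,90) for rr in(p[3],)])],[610,330,0,35],[10,10,.01,5])]; print(k)
```

```text
scene 0.72 [[684. 337.   0.]]
side 0.98 [[676.6 359.7   0. ]]
side 0.53 [[ 460.4 -283.8    0. ]]
[(array([677.4, 348.9,   0. ,  31. ]), np.float64(0.08099351823329926))]
```

Run:
```python
from h import *
plan((536.2,331.4,90),0.27+np.pi/2,5)
```

```text
clock 3.42 tcp [481.4 311.8 230. ] toolz [-0.266  0.964  0.003] tooly [ 0.002  0.004 -1.   ] F [-0.1 -1.   0. ] open 85.3 j [ 0.44 -0.06  1.75  0.    1.45 -1.4 ]
row [11.5 28.   0.8] [-0.01 -0.    0.01]
row [11.5 28.   0.8] [-0.01 -0.    0.01]
row [11.6 28.   0.8] [-0.01 -0.    0.01]
row [11.6 28.   0.8] [-0.01 -0.    0.01]
row [11.6 28.   0.8] [-0.01 -0.    0.01]
```

```bash
python3 -m pendant '12 28 1 0 0 0;12 28 1 0 0 0;12 28 1 0 0 0;11 28 1 0 0 0;5 10 0 0 0 0'
python3 -m pendant '0 0 0 0 0 0'
python3 - <<'E'
from h import *
c=camera_model("wrist"); im=grab_frame("wrist")
cv2.imwrite("pics/w2.png",im)
for r in regions_of("wrist","block"):
    m=r["mask"].astype(np.float32); print(r["uv"],m.sum())
plan((536.2,331.4,18),0.27+np.pi/2,3)
E
```

```text
clock: 3.83
eef_pos: [535.0, 336.6, 111.8]
orientation: [-1.551, -0.229, 0.203]
ft_force: [-1.4, -0.6, -0.8]
opening: 0.999
clock: 3.92
eef_pos: [534.0, 336.5, 108.8]
orientation: [-1.553, -0.226, 0.207]
ft_force: [0.2, 0.5, -0.7]
opening: 1.001
[158.8, 4.1] 580.0
[263.0, 211.2] 10413.0
clock 4.02 tcp [534.3 336.7 111.3] toolz [-0.273  0.962  0.006] tooly [ 0.013  0.01  -1.   ] F [ 0.1 -0.6 -0.1] open 85.5 j [ 0.44  0.17  1.71  0.    1.24 -1.4 ]
row [-0.3 31.1 -2.1] [-0.02  0.02  0.06]
row [-0.2 31.1 -2. ] [-0.02  0.02  0.06]
row [-0.  31.1 -1.9] [-0.02  0.02  0.06]
```

View pics/w2.png

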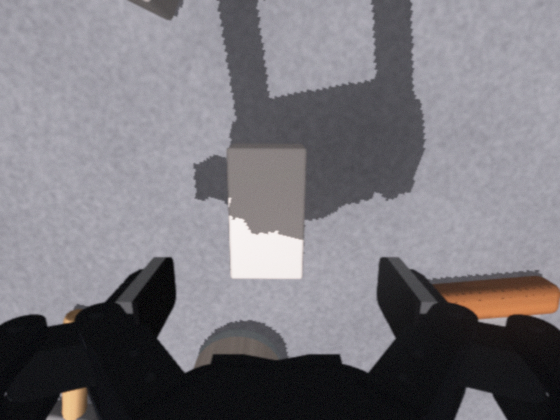

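```bash
python3 -m pendant '-1 20 -6 0 0 .2;0 20 -1 0 0 0;0 20 0 0 0 0;0 15 0 0 0 0;0 0 0 0 0 0'
python3 - <<'E'
from h import *
plan((536.2,331.4,18),0.27+np.pi/2,1)
E
```

```text
clock: 4.43
eef_pos: [541.5, 334.3, 48.8]
orientation: [-1.548, -0.231, 0.205]
ft_force: [-0.7, -0.4, -0.1]
opening: 1.001
clock 4.43 tcp [541.5 334.3  48.8] toolz [-0.275  0.961  0.009] tooly [ 0.015  0.014 -1.   ] F [-0.7 -0.4 -0.1] open 85.4 j [ 0.43  0.25  1.73  0.01  1.14 -1.42]
row [-6.5 30.7 -1.6] [-0.11  0.09  0.21]
```

```bash
python3 -m pendant '-4 17 -2 -.1 .1 .4;-3 16 -1 0 0 0;0 4 0 0 0 0;0 0 0 0 0 0'
python3 - <<'E'
from h import *
plan((536.2,331.4,18),0.27+np.pi/2,1)
E
```

```text
clock: 4.77
eef_pos: [540.3, 332.6, 22.1]
orientation: [-1.558, -0.209, 0.215]
ft_force: [-0.2, -0.4, -0.3]
opening: 1.002
clock 4.77 tcp [540.3 332.6  22.1] toolz [-0.267  0.964  0.003] tooly [-0.004  0.002 -1.   ] F [-0.2 -0.4 -0.3] open 85.6 j [ 0.43  0.3   1.73  0.    1.12 -1.41]
row [-4.2  4.1 -0.1] [-0.03  0.   -0.04]
```

```bash
python3 -m pendant '-4 4 0 0 0 0;-1 1 0 0 0 0;0 0 0 0 0 0'
python3 -m pendant '0 0 0 0 0 0;0 0 0 0 0 0;0 0 0 0 0 0;0 0 0 0 0 0;0 0 0 0 0 0' 40 40
python3 -m pendant '0 0 0 0 0 0;0 0 0 0 0 0;0 0 0 0 0 0;0 0 0 0 0 0'
python3 - <<'E'
from h import *
plan((536.2,331.4,18),0.27+np.pi/2,1)
E
```

```text
clock: 5.02
eef_pos: [537.8, 332.8, 22.5]
orientation: [-1.556, -0.215, 0.209]
ft_force: [0.1, 0.1, -0.3]
opening: 1.0
clock: 5.43
eef_pos: [539.3, 333.5, 25.6]
orientation: [-1.555, -0.219, 0.206]
ft_force: [0.4, 0.9, -2.6]
opening: 0.576
clock: 5.77
eef_pos: [539.2, 333.5, 25.5]
orientation: [-1.555, -0.218, 0.206]
ft_force: [-1.1, -2.1, 1.1]
opening: 0.577
clock 5.77 tcp [539.2 333.5  25.5] toolz [-0.267  0.964  0.005] tooly [ 0.007  0.007 -1.   ] F [-1.1 -2.1  1.1] open 49.3 j [ 0.44  0.29  1.74  0.    1.11 -1.41]
row [-3.6  7.5 -1.2] [-0.05  0.01  0.09]
```

```bash
python3 -m pendant '0 -20 0 0 0 0;0 -30 0 0 0 0;0 -35 0 0 0 0;0 -35 0 0 0 0;0 -35 0 0 0 0' - 60
python3 - <<'E'
from h import *
plan((500,32,200),-0.04+np.pi/2,10)
E
```

```text
clock: 6.18
eef_pos: [529.8, 328.4, 168.9]
orientation: [-1.564, -0.195, 0.23]
ft_force: [-0.1, -0.4, -2.0]
opening: 0.567
clock 6.18 tcp [529.8 328.4 168.9] toolz [-0.267  0.964 -0.   ] tooly [-0.021 -0.006 -1.   ] F [-0.1 -0.4 -2. ] open 48.4 j [ 0.43  0.12  1.67  0.    1.38 -1.41]
row [-10.9  -2.9 -27.8] [ 0.    0.36 -0.03]
row [-10.   -2.9 -28.1] [ 0.    0.36 -0.03]
row [ -9.1  -2.9 -28.4] [ 0.    0.36 -0.03]
row [ -8.2  -3.  -28.7] [ 0.    0.36 -0.03]
row [ -7.3  -3.  -28.9] [ 0.    0.36 -0.03]
row [ -6.4  -3.  -29.1] [ 0.    0.36 -0.03]
row [ -5.5  -3.  -29.3] [ 0.    0.36 -0.03]
row [ -4.6  -3.1 -29.4] [ 0.    0.36 -0.03]
row [ -3.6  -3.1 -29.6] [ 0.    0.36 -0.03]
row [ -2.7  -3.1 -29.7] [ 0.    0.36 -0.03]
```

```bash
python3 -m pendant '-11 -3 -32 0 .4 0;-10 -3 -32 0 .4 0;-9 -3 -32 0 .4 0;-8 -3 -32 0 .4 0;-7 -3 -32 0 .4 0'; python3 -m pendant '-6 -3 -32 0 .4 0;-5 -3 -32 0 .4 0;-4 -3 -32 0 .4 0;-3 -3 -28 0 .4 0;0 0 -10 0 0 0'
python3 - <<'E'
from h import *
plan((500,32,200),-0.04+np.pi/2,2)
E
```

```text
clock: 6.6
eef_pos: [521.1, 164.6, 194.8]
orientation: [-1.567, -0.074, 0.081]
ft_force: [0.3, -0.2, -2.6]
opening: 0.567
clock: 7.02
eef_pos: [504.5, 20.7, 204.5]
orientation: [-1.57, 0.047, -0.034]
ft_force: [1.1, -0.8, -2.2]
opening: 0.57
clock 7.02 tcp [504.5  20.7 204.5] toolz [0.051 0.999 0.   ] tooly [-0.008  0.001 -1.   ] F [ 1.1 -0.8 -2.2] open 48.7 j [-0.11 -0.21  1.92 -0.    1.43 -1.63]
row [-2.5  2.3  5.5] [-0.   -0.06 -0.05]
row [-2.5  2.2  5.6] [-0.   -0.06 -0.05]
```

```bash
python3 -m pendant '0 0 0 0 0 0;0 0 0 0 0 0'
python3 - <<'E'
from h import *
np.set_printoptions(precision=2,suppress=True)
s=observe(); c=camera_model("wrist"); im=grab_frame("wrist"); cv2.imwrite("pics/w3.png",im)
print(s["eef_pos"])
for t,z in(("pocket",12),("ledge",38),("leaf_edge",52)):
    for r in spot_point("wrist",t): print(t,r["conf"],r["uv"],onz(c,[r["uv"]],z))
for r in regions_of("wrist","bed")[:1]:
    m=r["mask"].astype(np.float32); print(m.sum(),r["uv"])
o=im.copy(); drawbox(o,c,BED+[box(-49,49,-28,28,12,20)],(570.5,28.3,-.04)); cv2.imwrite("pics/w3o.png",o)
E
```

```text
clock: 7.18
eef_pos: [503.8, 18.9, 203.4]
orientation: [-1.569, 0.051, -0.036]
ft_force: [-0.5, 0.3, -2.2]
opening: 0.568
[503.8   18.88 203.42]
1513.0 [344.3, 225.6]
```

View pics/w3o.png

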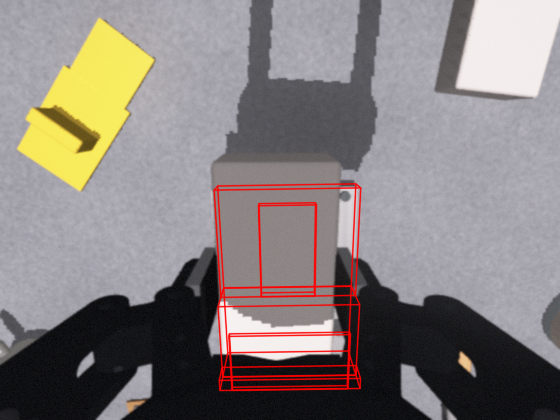

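View pics/w3.png

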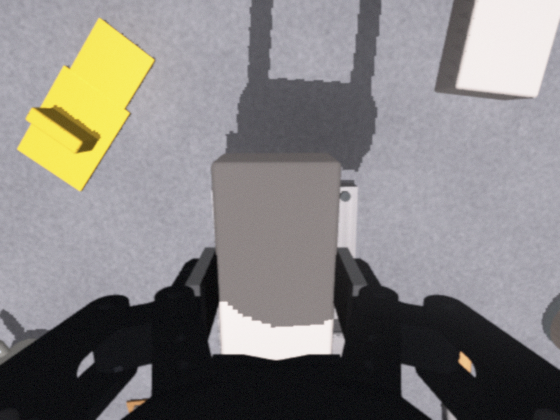

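Run:
```python
from h import *
np.set_printoptions(precision=2,suppress=True)
s=observe(); c=camera_model("wrist"); R0=R.from_rotvec(s["orientation"])
print(s["eef_pos"])
for z in(204,208,212):
    P=onz(c,[(216,163),(339,163),(220,300),(336,300)],z); print(z,R0.inv().apply(P-s["eef_pos"]))
im=cv2.imread("pics/w3.png"); cv2.imwrite("pics/w3z.png",cv2.resize(im[140:370,190:370],None,fx=3,fy=2.5))
plan((690,28,205),-0.04+np.pi/2,7)
```

```text
[504.03  20.07 203.62]
204 [[-47.76   0.05 -22.18]
 [-47.75   0.07  26.04]
 [ 12.17  -0.5  -23.14]
 [ 12.21  -0.48  27.57]]
208 [[-48.33  -3.94 -21.48]
 [-48.32  -3.92  25.29]
 [  9.78  -4.48 -22.41]
 [  9.83  -4.46  26.77]]
212 [[-48.9   -7.94 -20.77]
 [-48.89  -7.92  24.53]
 [  7.4   -8.46 -21.67]
 [  7.45  -8.44  25.97]]
clock 7.43 tcp [504.   20.1 203.6] toolz [0.05 1.   0.  ] tooly [-0.01  0.   -1.  ] F [-0.  -0.8 -3. ] open 48.2 j [-0.11 -0.21  1.92 -0.    1.43 -1.63]
row [26.5 -0.4  2.5] [-0.   -0.02 -0.02]
row [26.5 -0.4  2.5] [-0.   -0.02 -0.02]
row [26.5 -0.4  2.4] [-0.   -0.02 -0.02]
row [26.5 -0.3  2.4] [-0.   -0.02 -0.02]
row [26.5 -0.3  2.3] [-0.   -0.02 -0.02]
row [26.5 -0.3  2.3] [-0.   -0.02 -0.02]
row [26.5 -0.2  2.2] [-0.   -0.02 -0.02]
```

View pics/w3z.png

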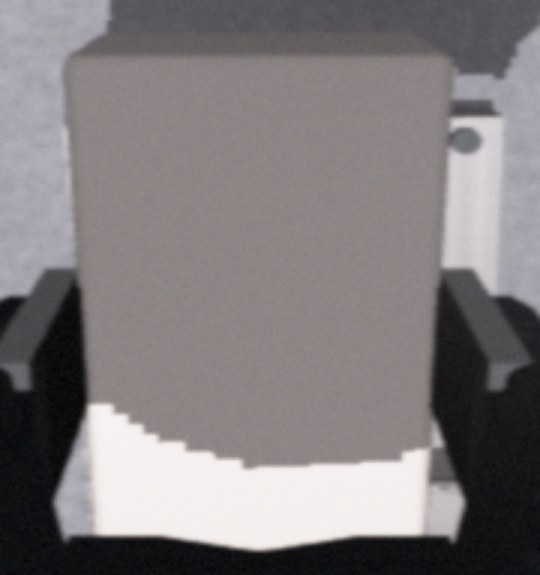

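```bash
python3 -m pendant '30 0 3 0 0 0;30 0 3 0 0 0;30 0 3 0 0 0;30 0 2 0 0 0;30 0 2 0 0 0'; python3 -m pendant '30 0 0 0 0 0;15 0 0 0 0 0;0 0 0 0 0 0;0 0 0 0 0 0'
python3 - <<'E'
from h import *
np.set_printoptions(precision=2,suppress=True)
s=observe(); c=camera_model("wrist"); im=grab_frame("wrist"); cv2.imwrite("pics/w4.png",im)
print(s["eef_pos"],s["clock"])
for t,z in(("pocket",12),("ledge",38),("leaf_edge",52)):
    for r in spot_point("wrist",t): print(t,r["conf"],r["uv"],onz(c,[r["uv"]],z))
o=im.copy(); drawbox(o,c,BED+[box(-49,49,-28,28,12,20)],(570.5,28.3,-.04)); cv2.imwrite("pics/w4o.png",o)
E
```

```text
clock: 7.85
eef_pos: [654.6, 32.4, 198.8]
orientation: [-1.569, 0.046, -0.023]
ft_force: [0.1, 0.2, -1.0]
opening: 0.568
clock: 8.18
eef_pos: [706.3, 35.6, 194.7]
orientation: [-1.568, 0.042, -0.016]
ft_force: [-0.0, 0.1, -2.0]
opening: 0.57
[706.27  35.63 194.7 ] 8.1833
pocket 0.71 [257.7, 32.5] [[569.94  27.    12.  ]]
ledge 0.56 [257.3, 119.9] [[642.1   24.31  38.  ]]
leaf_edge 0.67 [255.1, 116.0] [[639.05  23.43  52.  ]]
```

View pics/w4o.png

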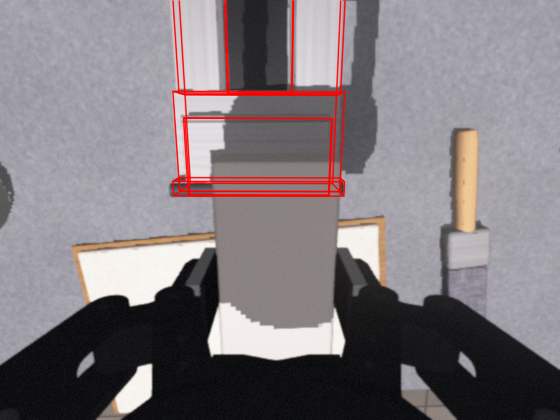

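Run:
```python
import cv2,numpy as np
for n in("w4","w4o"):
    im=cv2.imread(f"pics/{n}.png")[0:200,150:370]; cv2.imwrite(f"pics/{n}z.png",cv2.resize(im,None,fx=3,fy=2.9,interpolation=cv2.INTER_CUBIC))
```

View pics/w4z.png

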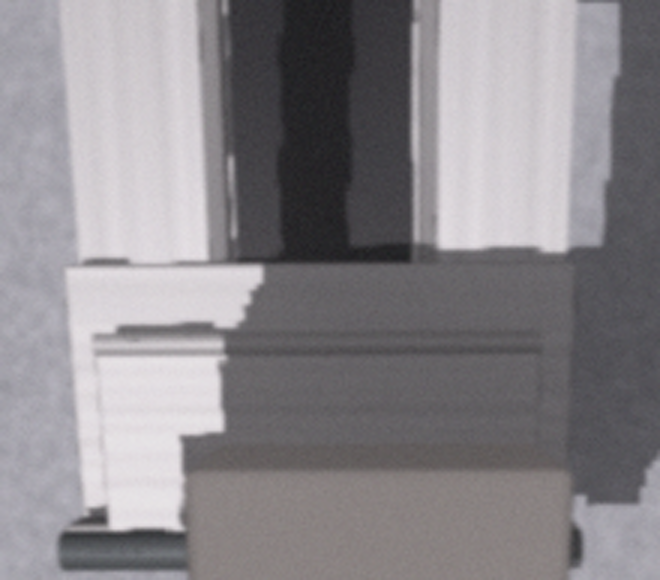

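View pics/w4oz.png

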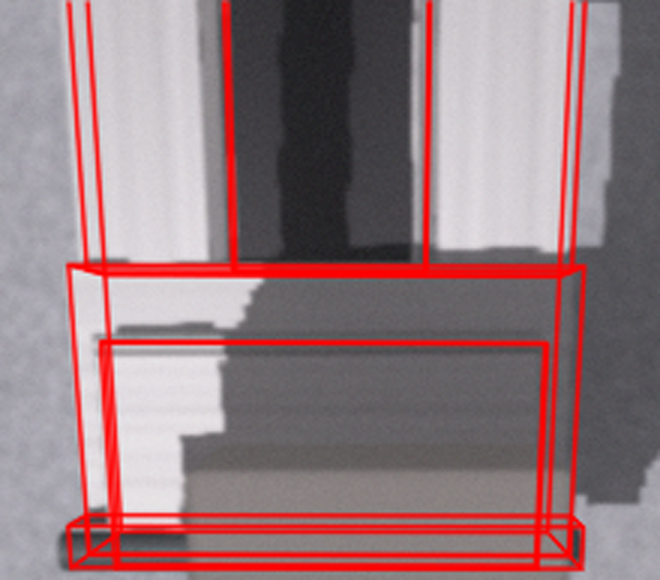

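```bash
cat > f4.py <<'E'
from h import *
from scipy.optimize import least_squares
np.set_printoptions(precision=3,suppress=True)
s=observe(); c=camera_model("wrist"); print(s["eef_pos"],s["clock"])
px=lambda u,v:np.array([150+(u+.5)/3-.5,(v+.5)/2.9-.5])
L=[((-70,20),[(63,2),(78,255)]),((70,20),[(577,2),(572,245)]),((-33,20),[(197,2),(208,255)]),((33,20),[(440,2),(437,245)]),
   ((-58,56),[(96,350),(107,520)]),((58,56),[(541,350),(543,450)]),((-70,38),[(66,268),(85,500)]),((70,38),[(572,268),(569,450)])]
def res(p):
    cc=dict(c); cc["origin"]=c["origin"]+[0,0,p[3]]; e=[]
    for (y,z),pts in L:
        xs=np.linspace(-60,125,60); q=proj(cc,place(np.c_[xs,0*xs+y,0*xs+z],*p[:3]))
        for pt in pts:
            pt=px(*pt); e.append(np.interp(pt[1],q[:,1],q[:,0])-pt[0])
    for y,uv in((-70,(66,266)),(70,(572,265))): e.append(proj(cc,place(np.array([[49,y,38.]]),*p[:3]))[0][1]-px(*uv)[1])
    return np.array(e+[p[3]*.05])
r=least_squares(res,[570,28,-.04,0]); print(r.x,res(r.x))
M=R.from_rotvec(s["orientation"])
pc=place(np.array([[0,0,12.]]),*r.x[:3])[0]; print("pocket in tool",M.inv().apply(pc-s["eef_pos"]))
tz=M.as_matrix()[:,2]; print("jaw yaw",np.arctan2(tz[1],tz[0])-np.pi/2)
E
python3 f4.py
```

```text
[705.105  35.009 195.606] 8.3833
[569.375  25.865  -0.032  -0.276] [-0.544  0.948 -0.115 -1.67   0.23   0.45   0.203  0.479  0.084  0.667
  0.176 -1.641 -0.784 -0.825  1.966  0.381  0.3   -0.3   -0.014]
pocket in tool [-132.482  185.613  -14.628]
jaw yaw -0.03777998483445444
```

Run:
```python
from h import *
plan((572.3,24.3,100),-0.035+np.pi/2,6)
```

```text
clock 8.38 tcp [705.1  35.  195.6] toolz [0.038 0.999 0.002] tooly [-0.015  0.003 -1.   ] F [-0.9  0.2 -1.9] open 48.2 j [-0.06  0.28  1.44  0.    1.44 -1.59]
row [-21.8  16.3  -2.7] [-0.   -0.01 -0.03]
row [-21.8  16.2  -2.6] [-0.   -0.01 -0.03]
row [-21.9  16.2  -2.6] [-0.   -0.01 -0.03]
row [-21.9  16.1  -2.6] [-0.   -0.01 -0.03]
row [-22.   16.   -2.6] [-0.   -0.01 -0.03]
row [-22.   16.   -2.6] [-0.   -0.01 -0.03]
```

```bash
python3 -m pendant '-26 17 -3 0 0 0;-26 17 -3 0 0 0;-26 17 -3 0 0 -.1;-26 17 -3 0 0 -.1;-22 15 -2 0 0 0'; python3 -m pendant '-6 5 0 0 0 0;0 0 0 0 0 0;0 0 0 0 0 0'
python3 - <<'E'
from h import *
plan((572.3,24.3,65),-0.035+np.pi/2,2)
E
```

```text
clock: 8.8
eef_pos: [577.4, 25.7, 118.0]
orientation: [-1.57, 0.014, -0.045]
ft_force: [-0.1, 0.0, -2.9]
opening: 0.562
clock: 9.05
eef_pos: [563.2, 26.3, 109.0]
orientation: [-1.569, 0.02, -0.039]
ft_force: [0.4, -1.0, -1.7]
opening: 0.564
clock 9.05 tcp [563.2  26.3 109. ] toolz [0.038 0.999 0.002] tooly [ 0.012  0.001 -1.   ] F [ 0.4 -1.  -1.7] open 48.2 j [-0.09  0.02  1.88  0.    1.23 -1.62]
row [ 4.3 22.1 -0.9] [-0.01 -0.02  0.07]
row [ 4.5 22.  -0.9] [-0.01 -0.02  0.07]
```

```bash
python3 -m pendant '5 15 -1 0 0 .15;4 12 -1 0 0 .1;0 8 0 0 0 0;0 0 0 0 0 0'
python3 - <<'E'
from h import *
plan((572.3,24.3,65),-0.035+np.pi/2,1)
E
```

```text
clock: 9.38
eef_pos: [580.5, 23.7, 80.7]
orientation: [-1.569, 0.026, -0.033]
ft_force: [-0.5, -0.6, -2.2]
opening: 0.567
clock 9.38 tcp [580.5  23.7  80.7] toolz [0.037 0.999 0.001] tooly [ 0.004  0.001 -1.   ] F [-0.5 -0.6 -2.2] open 48.4 j [-0.09  0.1   1.85  0.    1.19 -1.62]
row [-8.3 15.6  0.2] [-0.01 -0.03  0.05]
```

```bash
python3 -m pendant '-6 8 0 0 0 0;-2 5 0 0 0 0;0 2 0 0 0 0;0 0 0 0 0 0;0 0 0 0 0 0'
python3 - <<'E'
from h import *
c=camera_model("wrist"); im=grab_frame("wrist"); cv2.imwrite("pics/w5.png",im)
plan((572.3,24.3,65),-0.035+np.pi/2,1)
for n in("scene","side"):
    i=grab_frame(n); q=proj(camera_model(n),(570,26,40))[0].astype(int); cv2.imwrite(f"pics/{n}5.png",cv2.resize(i[q[1]-45:q[1]+45,q[0]-60:q[0]+60],None,fx=5,fy=5,interpolation=cv2.INTER_CUBIC))
E
```

```text
clock: 9.8
eef_pos: [575.0, 24.1, 67.6]
orientation: [-1.57, 0.021, -0.037]
ft_force: [0.1, 1.2, -2.1]
opening: 0.565
clock 9.85 tcp [575.   24.2  67.6] toolz [0.037 0.999 0.001] tooly [ 0.01   0.001 -1.   ] F [-0.1  0.3 -2.5] open 48.5 j [-0.09  0.1   1.87  0.    1.16 -1.62]
row [-2.7  2.6  0. ] [-0.01 -0.02  0.12]
```

View pics/w5.png

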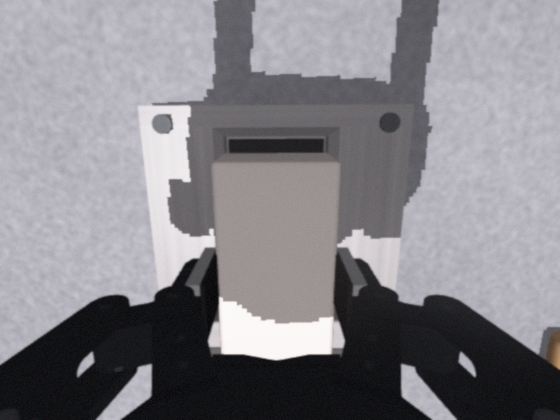

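View pics/side5.png

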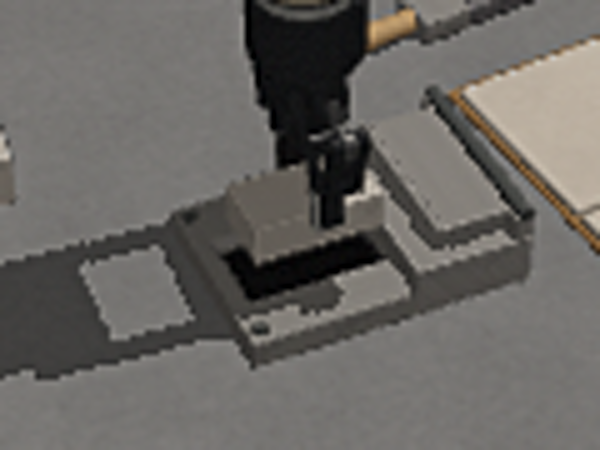

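View pics/scene5.png

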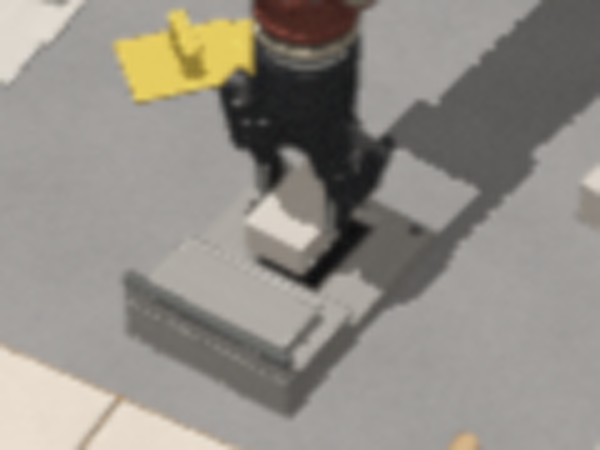

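Run:
```python
from h import *
np.set_printoptions(precision=2,suppress=True)
c=camera_model("wrist"); s=observe(); print(s["eef_pos"])
print("bed near edge -65",onz(c,[(139,105),(414,105)],20)); print("chamfer -54",onz(c,[(213,128),(340,128)],20)); print("pocket edge -49",onz(c,[(226,137),(326,137)],15))
z=s["eef_pos"][2]
for zz in(4.5,2.5): print("block end -45",onz(c,[(215,161),(340,161)],z+zz))
```

```text
[575.18  24.11  67.79]
bed near edge -65 [[502.59 -41.39  20.  ]
 [507.79  98.32  20.  ]]
chamfer -54 [[515.37  -4.85  20.  ]
 [517.82  60.84  20.  ]]
pocket edge -49 [[520.55   0.79  15.  ]
 [522.55  54.34  15.  ]]
block end -45 [[525.13   4.32  72.29]
 [526.9   51.34  72.29]]
block end -45 [[525.41   3.95  70.29]
 [527.2   51.71  70.29]]
```

```bash
python3 -m pendant '0 7 0 0 0 .1;0 7 0 0 0 0;0 6 0 0 0 0;0 3 0 0 0 0'
python3 - <<'E'
from h import *
plan((575,24.1,42),-0.036+np.pi/2,1)
E
```

```text
clock: 10.28
eef_pos: [576.6, 24.0, 44.5]
orientation: [-1.57, 0.026, -0.033]
ft_force: [-0.3, 0.1, -1.5]
opening: 0.569
clock 10.28 tcp [576.6  24.   44.5] toolz [0.037 0.999 0.001] tooly [ 0.004  0.001 -1.   ] F [-0.3  0.1 -1.5] open 48.6 j [-0.09  0.14  1.87  0.    1.13 -1.62]
row [-1.6  2.5  0. ] [-0.01 -0.01  0.05]
```

```bash
python3 -m pendant '-2 3 0 0 0 0;0 2 0 0 0 0;0 1 0 0 0 0;0 1 0 0 0 0'
python3 - <<'E'
from h import *
plan((575,24.1,38),-0.036+np.pi/2,1)
E
```

```text
clock: 10.62
eef_pos: [573.9, 24.1, 36.7]
orientation: [-1.569, 0.028, -0.03]
ft_force: [-4.2, 0.5, 5.3]
opening: 0.567
clock 10.62 tcp [573.9  24.1  36.7] toolz [0.037 0.999 0.001] tooly [ 0.001  0.001 -1.   ] F [-4.2  0.5  5.3] open 48.4 j [-0.09  0.15  1.88  0.    1.11 -1.62]
row [ 1.1 -1.3  0. ] [-0.01 -0.01  0.01]
```

```bash
python3 -m pendant '0 0 0 0 0 0;0 0 0 0 0 0;0 0 0 0 0 0;0 0 0 0 0 0' 70
python3 - <<'E'
from h import *
c=camera_model("wrist"); im=grab_frame("wrist"); cv2.imwrite("pics/w6.png",im)
plan((575,24.1,38),-0.036+np.pi/2,1)
E
```

```text
clock: 10.95
eef_pos: [575.9, 23.9, 38.7]
orientation: [-1.57, 0.024, -0.034]
ft_force: [0.2, -1.1, -0.6]
opening: 0.818
clock 11.00 tcp [575.9  23.9  38.7] toolz [0.037 0.999 0.001] tooly [ 0.006  0.001 -1.   ] F [ 0.3  0.1 -0.1] open 70.2 j [-0.09  0.15  1.87  0.    1.11 -1.62]
row [-0.9  0.7  0.1] [-0.01 -0.01  0.07]
```

View pics/w6.png

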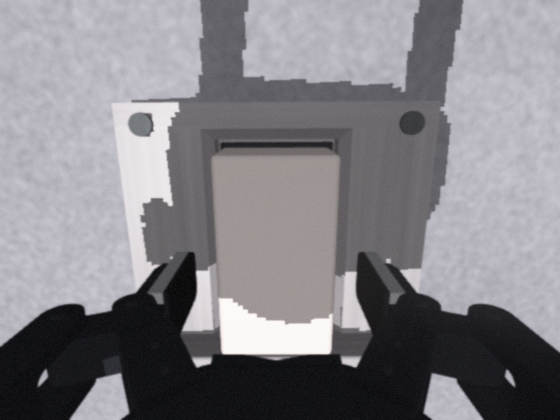

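```bash
python3 -m pendant '0 -12 0 0 0 0;0 -25 0 0 0 0;0 -35 0 0 0 0;0 -35 0 0 0 0;0 -35 0 0 0 0' 70
python3 - <<'E'
from h import *
plan((460,-240,200),0.11,13)
E
```

```text
clock: 11.42
eef_pos: [568.3, 24.4, 176.9]
orientation: [-1.568, 0.041, -0.017]
ft_force: [1.2, -0.4, -0.2]
opening: 0.818
clock 11.42 tcp [568.3  24.4 176.9] toolz [0.037 0.999 0.002] tooly [-0.015  0.003 -1.   ] F [ 1.2 -0.4 -0.2] open 69.9 j [-0.09 -0.02  1.8   0.    1.38 -1.62]
row [ -7.6  -1.7 -20.6] [ 0.01  1.25 -0.01]
row [ -5.3  -1.7 -21.3] [ 0.01  1.25 -0.01]
row [ -2.9  -1.7 -21.8] [ 0.01  1.25 -0.01]
row [ -0.5  -1.8 -22. ] [ 0.01  1.25 -0.01]
row [  1.9  -1.8 -21.9] [ 0.01  1.25 -0.01]
row [  4.3  -1.8 -21.6] [ 0.01  1.25 -0.01]
row [  6.6  -1.8 -21. ] [ 0.01  1.25 -0.01]
row [  8.8  -1.8 -20.1] [ 0.01  1.25 -0.01]
row [ 11.   -1.8 -19. ] [ 0.01  1.25 -0.01]
row [ 13.   -1.8 -17.7] [ 0.01  1.25 -0.01]
row [ 14.9  -1.8 -16.2] [ 0.01  1.25 -0.01]
row [ 16.6  -1.8 -14.5] [ 0.01  1.25 -0.01]
row [ 18.   -1.8 -12.6] [ 0.01  1.25 -0.01]
```

```bash
python3 -m pendant '-8 -3 -22 0 1.3 0;-5 -2 -22 0 1.3 0;-3 -2 -22 0 1.3 0;0 -2 -22 0 1.3 0;2 -2 -22 0 1.3 0' 85; python3 -m pendant '4 -2 -22 0 1.3 0;7 -2 -22 0 1.3 0;9 -2 -21 0 1.3 0;11 -2 -20 0 1.3 0;13 -2 -18 0 1.3 0'
python3 - <<'E'
from h import *
plan((460,-240,200),0.11,4)
E
```

```text
clock: 11.83
eef_pos: [531.7, -80.2, 208.1]
orientation: [-1.512, 0.476, -0.496]
ft_force: [0.4, -0.3, -0.3]
opening: 0.994
clock: 12.25
eef_pos: [479.5, -186.6, 224.4]
orientation: [-1.348, 0.928, -0.959]
ft_force: [-0.3, -0.5, 0.0]
opening: 0.998
clock 12.25 tcp [ 479.5 -186.6  224.4] toolz [0.938 0.347 0.017] tooly [ 0.02  -0.004 -1.   ] F [-0.3 -0.5  0. ] open 85.2 j [-0.52 -0.22  1.9   0.01  1.44 -0.87]
row [10.8  6.1 -9.3] [-0.05  0.7   0.03]
row [11.3  6.1 -8.6] [-0.05  0.7   0.03]
row [11.8  6.1 -7.9] [-0.05  0.7   0.03]
row [12.3  6.1 -7.1] [-0.05  0.7   0.03]
```

```bash
python3 -m pendant '10 6 -9 -.1 .8 0;11 6 -9 -.1 .7 .1;12 6 -8 0 .7 0;8 6 -4 0 .3 0;0 0 0 0 0 0'
python3 - <<'E'
from h import *
np.set_printoptions(precision=2,suppress=True)
s=observe();c=camera_model("wrist"); im=grab_frame("wrist"); cv2.imwrite("pics/w7.png",im)
plan((460,-240,200),0.11,1)
for t,z in(("plate_grip",34),("tongue_edge",0),("plate",0)):
    for r in spot_point("wrist",t): print(t,r["conf"],r["uv"],onz(c,[r["uv"]],z))
for r in regions_of("wrist","plate"):
    m=r["mask"].astype(np.float32); print(m.sum(),r["uv"])
    b=fit([(c,m)],lambda p:PLATE,[466,-307,.11],[6,6,.1]); print(b)
o=im.copy(); drawbox(o,c,PLATE,(466,-307,.11)); cv2.imwrite("pics/w7o.png",o)
E
```

```text
clock: 12.67
eef_pos: [458.9, -240.5, 206.5]
orientation: [-1.261, 1.115, -1.132]
ft_force: [0.0, 0.2, -0.3]
opening: 0.998
clock 12.72 tcp [ 459.4 -240.1  207.2] toolz [0.99 0.12 0.01] tooly [ 0.01 -0.01 -1.  ] F [ 0.5 -0.5 -0.1] open 85.2 j [-0.62 -0.19  1.9  -0.    1.42 -0.74]
row [-0.1  7.2  0.5] [-0.09  0.08  0.09]
plate_grip 0.95 [245.8, 257.0] [[ 439.   -311.99   34.  ]]
plate_grip 0.95 [257.8, 109.9] [[ 436.68 -173.19   34.  ]]
tongue_edge 0.69 [187.3, 20.7] [[ 364.37 -103.76    0.  ]]
tongue_edge 0.56 [343.4, 245.2] [[ 540.79 -302.09    0.  ]]
plate 0.83 [244.2, 90.5] [[ 420.57 -157.17    0.  ]]
plate 0.73 [271.7, 245.6] [[ 464.17 -311.24    0.  ]]
plate 0.49 [345.1, 244.7] [[ 542.51 -301.32    0.  ]]
11751.0 [243.9, 86.7]
(array([ 621.33, -612.33,    1.63]), np.float64(1.0))
8302.0 [267.2, 246.4]
(array([ 465.39, -309.92,    0.1 ]), np.float64(0.020966334268450737))
```

View pics/w7o.png

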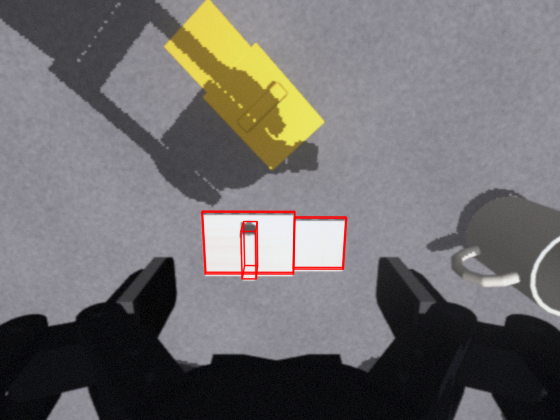

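Run:
```python
from h import *
plan((440.5,-312.2,80),0.10,5)
c=camera_model("side");grab_frame("side")
for r in spot_point("side","sanitiser"): print(onz(c,[r["uv"]],0))
for r in spot_point("side","mug"): print(onz(c,[r["uv"]],0))
```

```text
clock 12.92 tcp [ 460.3 -239.1  207.6] toolz [0.993 0.119 0.009] tooly [ 0.01  -0.007 -1.   ] F [ 0.1  0.1 -0.1] open 84.9 j [-0.62 -0.19  1.9  -0.    1.42 -0.74]
row [13.8 25.6 -5.9] [-0.02  0.04  0.02]
row [13.9 25.6 -5.8] [-0.02  0.04  0.02]
row [14.  25.6 -5.7] [-0.02  0.04  0.02]
row [14.  25.6 -5.6] [-0.02  0.04  0.02]
row [14.1 25.5 -5.5] [-0.02  0.04  0.02]
[[ 628.01606626 -467.07846407    0.        ]]
[[ 714.39489142 -265.86073517    0.        ]]
```

```bash
python3 -m pendant '15 27 -6 0 0 0;15 27 -6 -.1 .1 .1;15 27 -6 0 .1 0;15 26 -6 0 0 0;5 10 -2 0 0 0';python3 -m pendant '0 0 0 0 0 0;0 0 0 0 0 0'
python3 - <<'E'
from h import *
np.set_printoptions(precision=2,suppress=True)
s=observe();c=camera_model("wrist"); im=grab_frame("wrist"); cv2.imwrite("pics/w8.png",im)
plan((440.5,-312.2,21),0.10,1)
for r in spot_point("wrist","plate_grip"): print(r["conf"],r["uv"],onz(c,[r["uv"]],34))
for r in regions_of("wrist","plate"):
    m=r["mask"].astype(np.float32); print(m.sum(),r["uv"])
    b=fit([(c,m)],lambda p:PLATE,[465.5,-310,.10],[6,6,.1]); print(b)
E
```

```text
clock: 13.48
eef_pos: [448.0, -309.2, 94.2]
orientation: [-1.256, 1.116, -1.14]
ft_force: [-0.2, -0.3, 0.2]
opening: 1.0
clock: 13.65
eef_pos: [446.6, -308.2, 91.5]
orientation: [-1.255, 1.122, -1.135]
ft_force: [-0.1, -0.1, -0.6]
opening: 0.994
clock 13.70 tcp [ 446.8 -308.2   91.9] toolz [0.99 0.11 0.01] tooly [ 0.01 -0.   -1.  ] F [-0.2 -0.4 -0.1] open 85.0 j [-0.74 -0.    1.93  0.    1.2  -0.85]
row [ 3.  70.9 -7.3] [-0.09  0.1   0.05]
0.94 [264.0, 238.3] [[ 440.6  -313.28   34.  ]]
19963.0 [291.0, 220.1]
(array([ 465.59, -310.15,    0.11]), np.float64(0.03219393268227577))
9122.0 [303.1, 29.3]
(array([ 609.5 , -558.  ,    0.77]), np.float64(1.0))
```

View pics/w8.png

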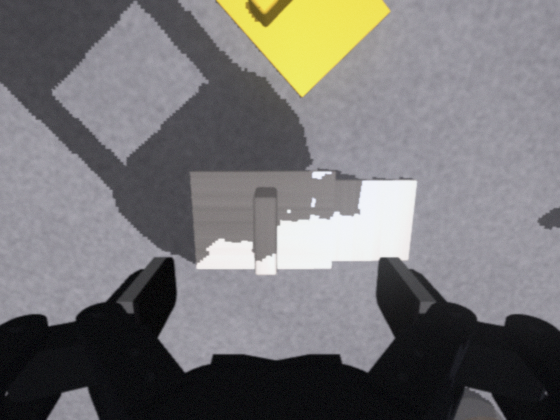

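```bash
python3 -m pendant '3 16 -6 -.1 .1 .1;1 16 -2 0 0 0;0 16 0 0 0 0;0 10 0 0 0 0;0 0 0 0 0 0'
python3 - <<'E'
from h import *
plan((440.5,-312.6,21),0.105,1)
E
```

```text
clock: 14.22
eef_pos: [444.0, -315.6, 38.2]
orientation: [-1.254, 1.124, -1.142]
ft_force: [-0.1, -0.2, -1.5]
opening: 0.994
clock 14.22 tcp [ 444.  -315.6   38.2] toolz [0.995 0.102 0.008] tooly [ 0.009 -0.006 -1.   ] F [-0.1 -0.2 -1.5] open 84.9 j [-0.76  0.08  1.95  0.    1.1  -0.86]
row [-3.5 17.2 -3.4] [-0.1  -0.03  0.08]
```

```bash
python3 -m pendant '-2 9 -3 -.1 0 .1;-1 6 -1 0 0 0;0 2 0 0 0 0;0 0 0 0 0 0'
python3 - <<'E'
from h import *
plan((440.5,-312.6,21),0.105,1)
E
```

```text
clock: 14.55
eef_pos: [440.0, -313.1, 20.5]
orientation: [-1.255, 1.134, -1.131]
ft_force: [-0.3, 0.3, 0.2]
opening: 0.996
clock 14.55 tcp [ 440.  -313.1   20.5] toolz [ 0.995  0.103 -0.001] tooly [-0.001  0.002 -1.   ] F [-0.3  0.3  0.2] open 85.0 j [-0.76  0.1   1.96  0.    1.08 -0.86]
row [-0.5 -0.5  0.6] [ 0.01 -0.02 -0.02]
```

```bash
python3 -m pendant '0 0 0 0 0 0;0 0 0 0 0 0;0 0 0 0 0 0;0 0 0 0 0 0;0 0 0 0 0 0' 5 80; python3 -m pendant '0 0 0 0 0 0;0 0 0 0 0 0;0 0 0 0 0 0;0 0 0 0 0 0';python3 -m pendant '0 0 0 0 0 0;0 0 0 0 0 0'
python3 - <<'E'
from h import *
plan((440.5,-312.6,21),0.105,1)
E
```

```text
clock: 14.97
eef_pos: [441.1, -314.0, 22.3]
orientation: [-1.255, 1.132, -1.134]
ft_force: [0.2, -0.5, 0.1]
opening: 0.295
clock: 15.3
eef_pos: [441.2, -314.2, 22.8]
orientation: [-1.256, 1.131, -1.134]
ft_force: [0.6, 0.2, 0.7]
opening: 0.143
clock: 15.47
eef_pos: [441.2, -314.2, 22.8]
orientation: [-1.256, 1.131, -1.134]
ft_force: [0.0, -0.4, 1.2]
opening: 0.143
clock 15.47 tcp [ 441.2 -314.2   22.8] toolz [0.995 0.103 0.002] tooly [ 0.002 -0.001 -1.   ] F [ 0.  -0.4  1.2] open 12.2 j [-0.76  0.1   1.96  0.    1.08 -0.86]
row [-1.7  1.8 -0.5] [-0.02 -0.02  0.01]
```

```bash
python3 -m pendant '0 -15 0 0 0 0;0 -25 0 0 0 0;0 -30 0 0 0 0;0 -30 0 0 0 0;-10 -10 0 0 0 0' - 90
python3 - <<'E'
from h import *
plan((515,28,125),-0.036,12)
E
```

```text
clock: 15.88
eef_pos: [435.6, -301.1, 128.9]
orientation: [-1.255, 1.146, -1.121]
ft_force: [0.6, -1.1, -2.2]
opening: 0.144
clock 15.88 tcp [ 435.6 -301.1  128.9] toolz [ 0.995  0.102 -0.01 ] tooly [-0.011  0.01  -1.   ] F [ 0.6 -1.1 -2.2] open 12.3 j [-0.75 -0.07  1.93  0.    1.3  -0.85]
row [-26.6   0.5   9.4] [ 0.01  0.13 -0.01]
row [-26.7   0.5   9.1] [ 0.01  0.13 -0.01]
row [-26.8   0.5   8.8] [ 0.01  0.13 -0.01]
row [-26.9   0.5   8.5] [ 0.01  0.13 -0.01]
row [-27.    0.5   8.1] [ 0.01  0.13 -0.01]
row [-27.1   0.5   7.8] [ 0.01  0.13 -0.01]
row [-27.2   0.4   7.5] [ 0.01  0.13 -0.01]
row [-27.3   0.4   7.2] [ 0.01  0.13 -0.01]
row [-27.4   0.4   6.9] [ 0.01  0.13 -0.01]
row [-27.4   0.4   6.6] [ 0.01  0.13 -0.01]
row [-27.5   0.4   6.3] [ 0.01  0.13 -0.01]
row [-27.6   0.3   5.9] [ 0.01  0.13 -0.01]
```

```bash
python3 -m pendant '-28 0 10 0 .1 0;-28 0 9 0 .2 0;-28 0 9 0 .2 0;-28 0 9 0 .1 0;-28 0 8 0 .2 0'; python3 -m pendant '-28 0 8 0 .1 0;-28 0 8 0 .2 0;-28 0 7 0 .1 0;-28 0 7 0 .1 0;-20 0 4 0 0 0';python3 - <<'E'
from h import *
plan((515,28,125),-0.036,3)
E
```

```text
clock: 16.3
eef_pos: [471.3, -158.2, 133.8]
orientation: [-1.219, 1.2, -1.189]
ft_force: [0.6, 0.2, -2.0]
opening: 0.144
clock: 16.72
eef_pos: [504.0, -17.5, 131.3]
orientation: [-1.199, 1.238, -1.22]
ft_force: [0.2, 0.5, -1.2]
opening: 0.144
clock 16.72 tcp [504.  -17.5 131.3] toolz [ 1.    -0.026 -0.009] tooly [-0.009  0.006 -1.   ] F [ 0.2  0.5 -1.2] open 12.3 j [-0.18 -0.14  1.99  0.    1.3  -0.16]
row [-15.3   2.2   3.3] [ 0.03  0.04 -0.02]
row [-15.3   2.1   3.2] [ 0.03  0.04 -0.02]
row [-15.3   2.1   3.2] [ 0.03  0.04 -0.02]
```

```bash
python3 -m pendant '-16 2 3 .1 .1 -.1;-16 2 3 0 0 0;-12 2 3 0 0 0;0 0 0 0 0 0;0 0 0 0 0 0';python3 - <<'E'
from h import *
c=camera_model("wrist"); im=grab_frame("wrist"); cv2.imwrite("pics/w9.png",im)
plan((515,28,125),-0.036,1)
o=im.copy(); drawbox(o,c,BED+[box(-49,49,-28,28,12,20),box(-45,45,-25,25,12,42)],(570.4,28,-.036)); cv2.imwrite("pics/w9o.png",o)
for n in("scene","side"):
    i=grab_frame(n); q=proj(camera_model(n),(570,26,60))[0].astype(int); cv2.imwrite(f"pics/{n}9.png",cv2.resize(i[q[1]-45:q[1]+45,q[0]-60:q[0]+60],None,fx=5,fy=5,interpolation=cv2.INTER_CUBIC))
E
```

```text
clock: 17.13
eef_pos: [512.2, 33.4, 121.8]
orientation: [-1.201, 1.234, -1.229]
ft_force: [0.1, 0.1, -2.2]
opening: 0.143
clock 17.18 tcp [512.1  33.2 121.7] toolz [ 1.    -0.029 -0.006] tooly [-0.006 -0.001 -1.   ] F [ 0.1  0.  -2.9] open 12.1 j [-0.08 -0.11  1.98 -0.    1.28 -0.05]
row [ 5.2 -3.3  3. ] [0.07 0.08 0.02]
```

View pics/w9.png

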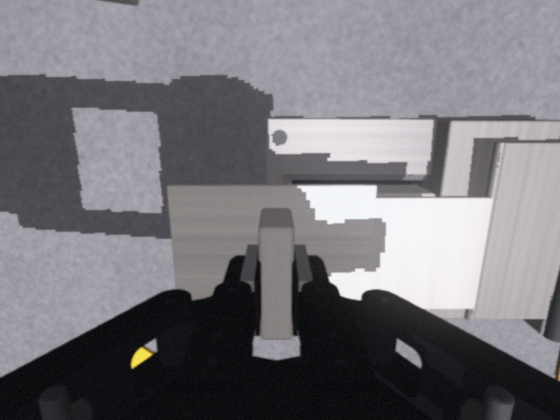

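View pics/w9o.png

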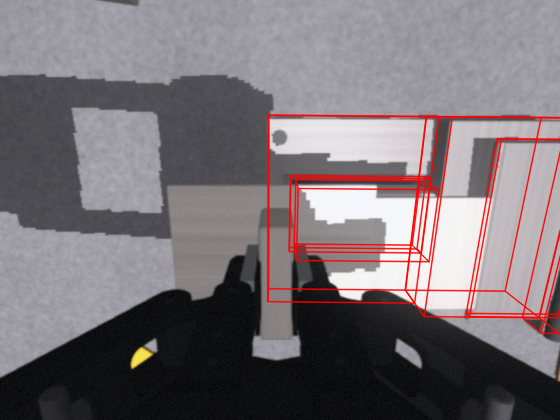

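View pics/side9.png

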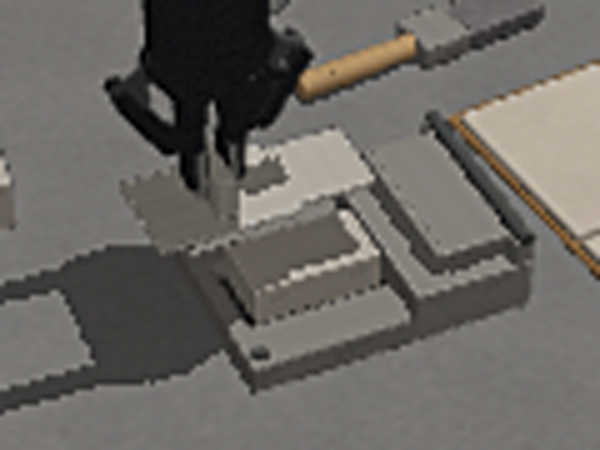

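```bash
python3 - <<'E'
from h import *
np.set_printoptions(precision=2,suppress=True)
c=camera_model("wrist"); s=observe(); z=s["eef_pos"][2]-22.8+4; print(s["eef_pos"],z)
P=onz(c,[(492,197),(474,311),(376,197),(376,186),(168,186)],z); print(P)
e=P[0]-P[1]; print("w",np.linalg.norm(e), "yaw from end",-np.arctan2(e[0],e[1]),"yaw from side",np.arctan2(*(P[0]-P[2])[[1,0]]),np.arctan2(*(P[3]-P[4])[[1,0]]))
print("tongue mid",(P[0]+P[1])/2)
print("bed edge y+70 z20",onz(c,[(269,118),(434,121)],20),"ledge",onz(c,[(448,122),(558,122)],38), "leaf corner",onz(c,[(497,142)],56))
E
python3 - <<'E'
import cv2
im=cv2.imread("pics/w9.png")[100:340,150:560]; cv2.imwrite("pics/w9z.png",cv2.resize(im,None,fx=1.95,fy=2,interpolation=cv2.INTER_CUBIC))
E
```

```text
[512.49  32.47 122.2 ] 103.40147271676935
[[612.23  60.3  103.4 ]
 [611.35   1.1  103.4 ]
 [559.21  61.84 103.4 ]
 [558.96  67.   103.4 ]
 [464.25  69.77 103.4 ]]
w 59.20422139442675 yaw from end -0.014784122175598942 yaw from side -0.02904038739327818 -0.029217763081040495
tongue mid [611.79  30.7  103.4 ]
bed edge y+70 z20 [[509.26  97.27  20.  ]
 [619.86  91.97  20.  ]] ledge [[620.53  91.76  38.  ]
 [688.39  89.71  38.  ]] leaf corner [[641.09  80.39  56.  ]]
```

View pics/w9z.png

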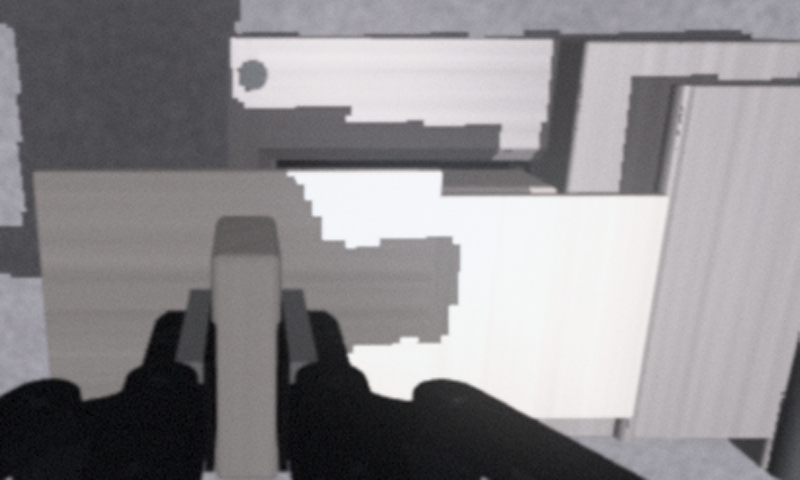

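```bash
python3 -m pendant '4 10 3 .1 .1 0;3 10 2 0 .1 0;0 10 2 0 0 0;0 4 0 0 0 0;0 0 0 0 0 0';python3 - <<'E'
from h import *
plan((522,25.8,68),-0.036,1)
E
```

```text
clock: 17.7
eef_pos: [520.1, 21.5, 87.0]
orientation: [-1.181, 1.243, -1.253]
ft_force: [-0.2, -0.6, -2.9]
opening: 0.137
clock 17.70 tcp [520.1  21.5  87. ] toolz [ 0.999 -0.054  0.006] tooly [ 0.005 -0.003 -1.   ] F [-0.2 -0.6 -2.9] open 11.7 j [-0.1  -0.05  1.99 -0.    1.2  -0.05]
row [-4.5 19.   1.6] [-0.06 -0.2   0.03]
```

```bash
python3 -m pendant '-2 6 0 0 -.1 0;-1 5 0 0 0 0;0 3 0 0 0 0;0 0 0 0 0 0;0 0 0 0 0 0';python3 - <<'E'
from h import *
plan((522,25.8,68),-0.036,1)
E
```

```text
clock: 18.12
eef_pos: [520.0, 24.7, 71.2]
orientation: [-1.187, 1.238, -1.245]
ft_force: [1.0, -0.9, -1.9]
opening: 0.142
clock 18.12 tcp [520.   24.7  71.2] toolz [ 0.999 -0.044  0.004] tooly [ 0.004 -0.002 -1.   ] F [ 1.  -0.9 -1.9] open 12.1 j [-0.09 -0.03  1.99 -0.    1.17 -0.05]
row [-1.2  3.2  1.9] [-0.05 -0.09  0.02]
```

```bash
python3 -m pendant '-1 2 1 -.02 -.05 0;0 1 0 0 0 0;0 0 0 0 0 0;0 0 0 0 0 0';python3 - <<'E'
from h import *
c=camera_model("wrist"); im=grab_frame("wrist"); cv2.imwrite("pics/w10.png",im[60:360,150:560])
plan((522,25.8,67.8),-0.036,1)
for n in("scene","side"):
    i=grab_frame(n); q=proj(camera_model(n),(590,26,50))[0].astype(int); cv2.imwrite(f"pics/{n}10.png",cv2.resize(i[q[1]-45:q[1]+45,q[0]-60:q[0]+60],None,fx=6,fy=6,interpolation=cv2.INTER_CUBIC))
E
```

```text
clock: 18.45
eef_pos: [521.8, 26.0, 68.7]
orientation: [-1.19, 1.234, -1.241]
ft_force: [0.2, -0.1, -1.9]
opening: 0.142
clock 18.50 tcp [521.8  26.   68.7] toolz [ 0.999 -0.039  0.004] tooly [ 0.004 -0.002 -1.   ] F [ 0.5  0.1 -2.1] open 12.0 j [-0.09 -0.02  1.99 -0.    1.16 -0.05]
row [0.1 0.9 0.2] [-0.04 -0.03  0.03]
```

View pics/w10.png

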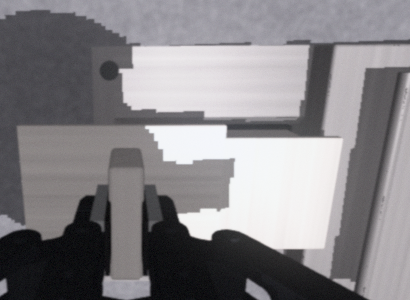

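View pics/side10.png

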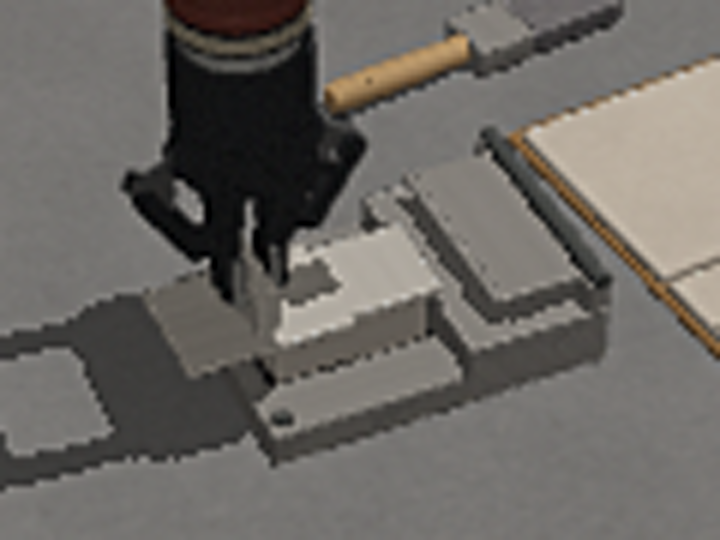

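```bash
python3 -m pendant '0 .5 7 0 0 0;0 0 6 0 0 0;0 0 4 0 0 0;0 0 0 0 0 0';python3 - <<'E'
from h import *
plan((570,24.2,67.8),-0.036,1)
E
```

```text
clock: 18.93
eef_pos: [540.9, 25.1, 68.7]
orientation: [-1.188, 1.233, -1.242]
ft_force: [-0.3, 0.5, -1.6]
opening: 0.142
clock 18.93 tcp [540.9  25.1  68.7] toolz [ 0.999 -0.039  0.005] tooly [ 0.005 -0.003 -1.   ] F [-0.3  0.5 -1.6] open 12.1 j [-0.09  0.03  1.95 -0.    1.16 -0.05]
row [-0.3  1.1 29.1] [-0.06 -0.03  0.03]
```

```bash
python3 -m pendant '0 .8 4 -.05 0 0;0 .3 3 0 0 0;0 0 0 0 0 0;0 0 0 0 0 0';python3 - <<'E'
from h import *
c=camera_model("wrist"); im=grab_frame("wrist"); cv2.imwrite("pics/w11.png",im[60:360,150:560])
plan((570,24.2,67.5),-0.036,1)
for n in("side",):
    i=grab_frame(n); q=proj(camera_model(n),(620,26,50))[0].astype(int); cv2.imwrite(f"pics/{n}11.png",cv2.resize(i[q[1]-45:q[1]+45,q[0]-60:q[0]+60],None,fx=6,fy=6,interpolation=cv2.INTER_CUBIC))
E
```

```text
clock: 19.27
eef_pos: [549.4, 24.7, 67.5]
orientation: [-1.192, 1.237, -1.24]
ft_force: [-1.0, 0.3, -2.2]
opening: 0.145
clock 19.32 tcp [549.3  24.6  67.5] toolz [ 0.999 -0.039  0.   ] tooly [ 0.    -0.002 -1.   ] F [-0.2 -0.4 -2.1] open 12.2 j [-0.09  0.05  1.92 -0.    1.17 -0.05]
row [-0.4 -0.  20.7] [-0.   -0.04  0.03]
```

View pics/w11.png

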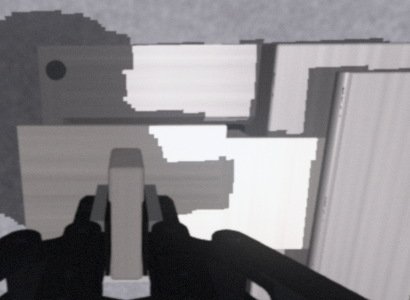

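View pics/side11.png

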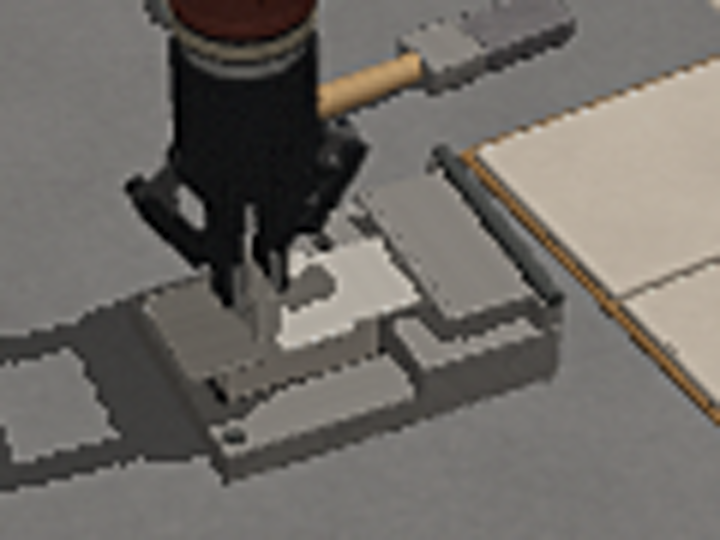

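The tongue is just entering under the leaf, which is still level, and the readings show no contact forces.

```bash
python3 -m pendant '0 0 6 0 0 0;0 0 5 0 0 0;0 0 4 0 0 0;0 0 0 0 0 0';python3 - <<'E'
from h import *
plan((570,24.2,67.5),-0.036,1)
E
```

```text
clock: 19.7
eef_pos: [565.3, 24.1, 67.5]
orientation: [-1.192, 1.236, -1.24]
ft_force: [0.3, 0.3, -2.4]
opening: 0.139
clock 19.70 tcp [565.3  24.1  67.5] toolz [ 0.999 -0.039  0.   ] tooly [ 0.    -0.002 -1.   ] F [ 0.3  0.3 -2.4] open 11.9 j [-0.09  0.09  1.89 -0.    1.17 -0.05]
row [-0.3 -0.   4.7] [-0.01 -0.03  0.03]
```

```bash
python3 -m pendant '0 0 3 0 0 0;0 0 2 0 0 0;0 0 0 0 0 0;0 0 0 0 0 0;0 0 0 0 0 0';python3 - <<'E'
from h import *
np.set_printoptions(precision=2,suppress=True)
c=camera_model("wrist"); im=grab_frame("wrist"); cv2.imwrite("pics/w12.png",im)
plan((570,24.2,67.5),-0.036,1)
for n in("side",):
    i=grab_frame(n); q=proj(camera_model(n),(620,26,50))[0].astype(int); cv2.imwrite(f"pics/{n}12.png",cv2.resize(i[q[1]-45:q[1]+45,q[0]-60:q[0]+60],None,fx=6,fy=6,interpolation=cv2.INTER_CUBIC))
E
```

```text
clock: 20.12
eef_pos: [571.2, 23.8, 67.4]
orientation: [-1.192, 1.237, -1.24]
ft_force: [0.2, 1.1, -2.1]
opening: 0.14
clock 20.17 tcp [571.1  23.9  67.4] toolz [ 1.   -0.04  0.  ] tooly [ 0. -0. -1.] F [-0.4  0.4 -3.1] open 12.2 j [-0.09  0.1   1.87 -0.    1.17 -0.05]
row [-0.3 -0.1 -1.1] [-0.   -0.03  0.03]
```

View pics/w12.png

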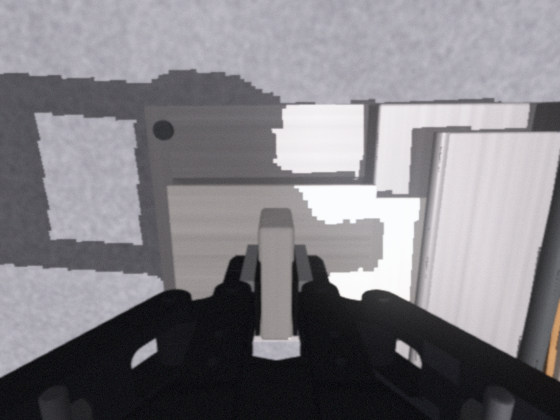

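View pics/side12.png

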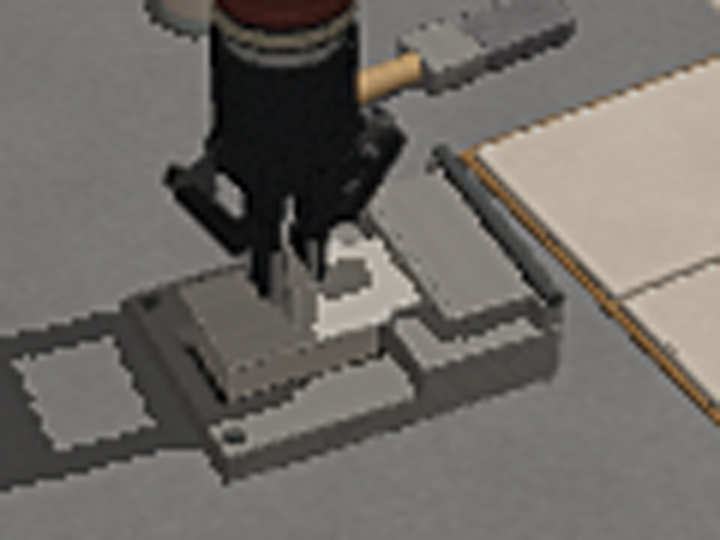

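Run:
```python
from h import *
np.set_printoptions(precision=2,suppress=True)
c=camera_model("wrist")
print("plate edge y35 z48.6",onz(c,[(170,185),(373,185)],48.6)," step x=21",onz(c,[(376,195)],48.6), "tail -75",onz(c,[(168,190)],48.6))
print("bed y70 z20",onz(c,[(147,108),(364,104)],20),"ledge y70 z38",onz(c,[(376,104),(500,104)],38),"leaf corner 70,58,56",onz(c,[(441,133)],56))
```

```text
plate edge y35 z48.6 [[524.32  62.07  48.6 ]
 [616.62  58.46  48.6 ]]  step x=21 [[618.16  53.72  48.6 ]] tail -75 [[523.13  59.78  48.6 ]]
bed y70 z20 [[508.11  96.76  20.  ]
 [618.63  94.39  20.  ]] ledge y70 z38 [[619.61  93.93  38.  ]
 [676.27  91.72  38.  ]] leaf corner 70,58,56 [[641.92  81.09  56.  ]]
```

```bash
python3 -m pendant '0 2 0 0 0 0;0 1 0 0 0 0;0 0 0 0 0 0';python3 -m pendant '0 2 0 0 0 0;0 1 0 0 0 0;0 1 0 0 0 0';python3 - <<'E'
from h import *
plan((570.5,24.,61),-0.036,1)
E
```

```text
clock: 20.47
eef_pos: [571.3, 23.9, 64.9]
orientation: [-1.192, 1.236, -1.24]
ft_force: [-0.1, -1.0, -2.0]
opening: 0.144
clock: 20.72
eef_pos: [571.4, 23.9, 62.7]
orientation: [-1.192, 1.237, -1.24]
ft_force: [-2.8, -0.2, 5.0]
opening: 0.141
clock 20.72 tcp [571.4  23.9  62.7] toolz [ 0.999 -0.039  0.   ] tooly [ 0.    -0.002 -1.   ] F [-2.8 -0.2  5. ] open 12.0 j [-0.09  0.11  1.87 -0.    1.16 -0.05]
row [-0.1  1.7 -0.9] [-0.   -0.03  0.03]
```

```bash
python3 -m pendant '0 2 0 0 0 0;0 2 0 0 0 0;0 2 0 0 0 0';python3 -m pendant '0 2 0 0 0 0;0 2 0 0 0 0;0 2 0 0 0 0';python3 - <<'E'
from h import *
plan((570.5,24.,61),-0.036,1)
E
```

```text
clock: 20.97
eef_pos: [572.0, 23.8, 60.8]
orientation: [-1.193, 1.237, -1.239]
ft_force: [-9.5, 0.7, 16.3]
opening: 0.145
clock: 21.22
eef_pos: [573.4, 23.8, 60.8]
orientation: [-1.193, 1.236, -1.239]
ft_force: [-7.9, -0.2, 11.3]
opening: 0.145
clock 21.22 tcp [573.4  23.8  60.8] toolz [ 0.999 -0.038 -0.   ] tooly [-0.    -0.003 -1.   ] F [-7.9 -0.2 11.3] open 12.4 j [-0.09  0.12  1.87 -0.    1.16 -0.05]
row [-0.1 -0.2 -2.9] [ 0.   -0.02  0.03]
```

```bash
python3 -m pendant '0 3 -1 0 0 0;0 3 -1 0 0 0;0 3 -1 0 0 0';python3 -m pendant '0 4 -1 0 0 0;0 4 -1 0 0 0';python3 - <<'E'
from h import *
plan((571,24.,61),-0.036,1)
E
```

```text
clock: 21.47
eef_pos: [573.5, 23.8, 60.8]
orientation: [-1.191, 1.233, -1.241]
ft_force: [-7.5, 0.2, 15.7]
opening: 0.145
clock: 21.63
eef_pos: [573.5, 23.7, 60.8]
orientation: [-1.191, 1.233, -1.241]
ft_force: [-11.2, 1.4, 22.1]
opening: 0.142
clock 21.63 tcp [573.5  23.7  60.8] toolz [ 0.999 -0.038  0.004] tooly [ 0.003 -0.004 -1.   ] F [-11.2   1.4  22.1] open 12.1 j [-0.09  0.11  1.87 -0.    1.15 -0.05]
row [-0.2 -0.2 -2.5] [-0.04 -0.02  0.04]
```

```bash
python3 -m pendant '0 4 -3 -.04 0 0;0 4 -3 0 0 0';python3 - <<'E'
from h import *
for n in("wrist","side","scene"):
    s=observe(); i=grab_frame(n); print(s["clock"],s["eef_pos"].round(1),s["ft_force"].round(1))
    if n=="wrist": c=camera_model(n); cv2.imwrite("pics/w13.png",i)
    else:
        q=proj(camera_model(n),(620,26,50))[0].astype(int); cv2.imwrite(f"pics/{n}13.png",cv2.resize(i[q[1]-45:q[1]+45,q[0]-60:q[0]+60],None,fx=6,fy=6,interpolation=cv2.INTER_CUBIC))
for k in range(4): 
    grab_frame("side"); s=observe(); print(s["clock"],s["eef_pos"].round(1),s["ft_force"].round(1))
plan((571,24.,61),-0.036,1)
E
```

```text
clock: 21.8
eef_pos: [573.3, 23.8, 60.8]
orientation: [-1.185, 1.226, -1.245]
ft_force: [-3.0, 0.9, 14.7]
opening: 0.144
21.8 [573.3  23.8  60.8] [-3.   0.9 14.7]
21.85 [573.2  23.8  60.8] [-2.7  1.2 14.2]
21.9 [573.2  23.8  60.8] [-1.9  1.2 15.1]
22.0 [573.3  23.8  60.8] [-2.4  1.6 15.1]
22.05 [573.3  23.8  60.8] [-2.3 -0.2 14.4]
22.1 [573.3  23.8  60.8] [-3.2  1.1 15. ]
22.15 [573.3  23.8  60.8] [-3.7  0.6 15.4]
clock 22.15 tcp [573.3  23.8  60.8] toolz [ 0.999 -0.038  0.012] tooly [ 0.012 -0.004 -1.   ] F [-3.7  0.6 15.4] open 12.2 j [-0.09  0.11  1.88 -0.    1.15 -0.05]
row [-0.1 -0.2 -2.3] [-0.14 -0.02  0.04]
```

View pics/w13.png

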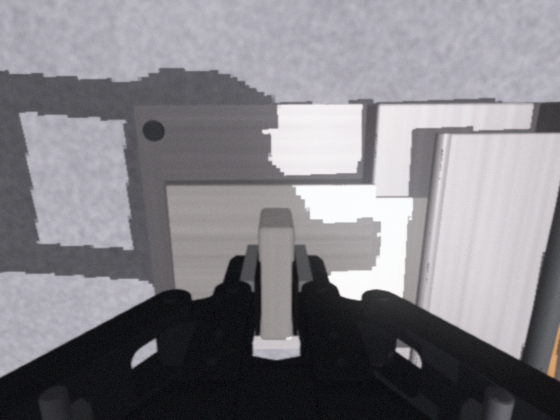

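View pics/side13.png

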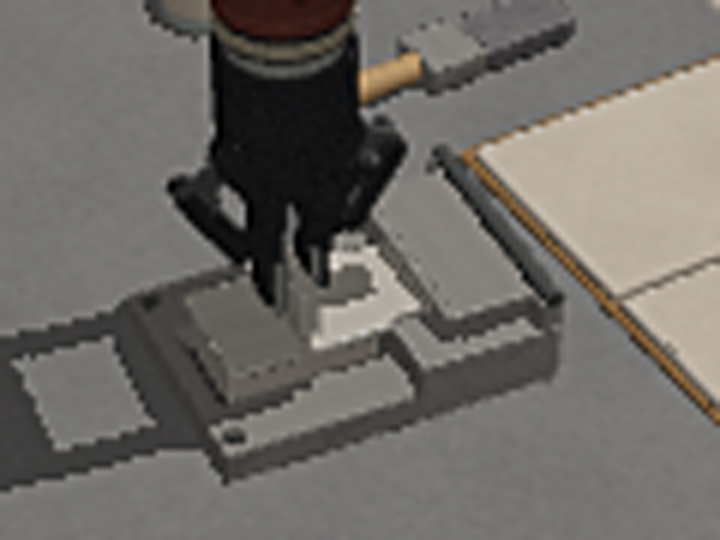

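View pics/scene13.png

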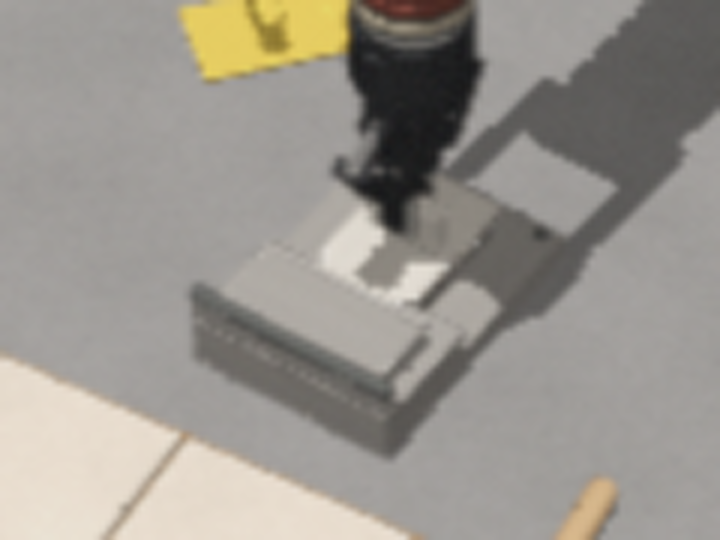

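```bash
python3 -m pendant '0 5 -2 -.3 0 0;0 5 -2 -.2 0 0';python3 - <<'E'
from h import *
plan((571,24.,61),-0.036,1)
E
```

```text
clock: 22.32
eef_pos: [573.8, 23.7, 60.9]
orientation: [-1.212, 1.253, -1.227]
ft_force: [-14.6, 1.3, 26.0]
opening: 0.139
clock 22.32 tcp [573.8  23.7  60.9] toolz [ 0.999 -0.037 -0.025] tooly [-0.025 -0.003 -1.   ] F [-14.6   1.3  26. ] open 11.9 j [-0.09  0.13  1.85 -0.01  1.18 -0.05]
row [-0.2 -0.1 -2.8] [ 0.28 -0.02  0.04]
```

```bash
python3 -m pendant '0 5 -2 .25 0 0;0 5 -2 0 0 0';python3 - <<'E'
from h import *
plan((571,24.,61),-0.036,1)
for k in range(3): grab_frame("side")
plan((571,24.,61),-0.036,1)
E
```

```text
clock: 22.48
eef_pos: [575.1, 23.6, 60.8]
orientation: [-1.19, 1.23, -1.242]
ft_force: [-14.8, 0.8, 27.4]
opening: 0.143
clock 22.48 tcp [575.1  23.6  60.8] toolz [ 0.999 -0.037  0.006] tooly [ 0.006 -0.004 -1.   ] F [-14.8   0.8  27.4] open 12.2 j [-0.09  0.12  1.87 -0.    1.15 -0.05]
row [-0.2 -0.3 -4.1] [-0.07 -0.01  0.05]
clock 22.63 tcp [575.1  23.6  60.8] toolz [ 0.999 -0.037  0.005] tooly [ 0.005 -0.004 -1.   ] F [-10.    1.1  23.7] open 12.2 j [-0.09  0.12  1.87 -0.    1.15 -0.05]
row [-0.2 -0.3 -4.1] [-0.06 -0.01  0.05]
```

```bash
python3 -m pendant '0 4 -5 0 0 0;0 4 -4 0 0 0';python3 - <<'E'
from h import *
for k in range(3): grab_frame("side")
plan((571,24.,61),-0.036,1)
E
```

```text
clock: 22.8
eef_pos: [574.0, 23.6, 61.0]
orientation: [-1.177, 1.217, -1.251]
ft_force: [0.3, 0.1, 12.1]
opening: 0.147
clock 22.95 tcp [574.   23.6  61. ] toolz [ 0.999 -0.037  0.024] tooly [ 0.024 -0.005 -1.   ] F [ 1.6 -0.7 11.7] open 12.0 j [-0.09  0.1   1.88 -0.    1.13 -0.05]
row [-0.2 -0.1 -3. ] [-0.27 -0.02  0.04]
```

```bash
python3 -m pendant '0 4 -3 -.22 0 0;0 4 -2 -.05 0 0';python3 - <<'E'
from h import *
for k in range(3): grab_frame("side")
plan((571,24.,61),-0.036,1)
E
```

```text
clock: 23.12
eef_pos: [574.6, 23.6, 60.8]
orientation: [-1.186, 1.227, -1.245]
ft_force: [-9.7, 0.1, 22.0]
opening: 0.142
clock 23.27 tcp [574.6  23.6  60.8] toolz [ 0.999 -0.038  0.011] tooly [ 0.011 -0.004 -1.   ] F [-6.1  0.8 17.8] open 12.3 j [-0.09  0.11  1.87 -0.    1.15 -0.05]
row [-0.2 -0.2 -3.6] [-0.13 -0.02  0.04]
```

Run:
```python
from h import *
np.set_printoptions(precision=1,suppress=True)
n="side"; c=camera_model(n); i=grab_frame(n)
q=proj(c,(570,26,30))[0].astype(int); j=i.copy()
print(proj(c,place(np.array([[-49,-28,20],[49,-28,20],[-45,-25,38],[45,-25,38],[-45,25,38.]]),571,27.5,-.037))-(q-[50,37]))
cv2.imwrite("pics/side14.png",cv2.resize(i[q[1]-37:q[1]+38,q[0]-50:q[0]+50],None,fx=8,fy=8,interpolation=cv2.INTER_CUBIC))
w=grab_frame("wrist"); cv2.imwrite("pics/w14.png",w)
plan((571,24.,61),-0.036,1)
```

```text
[[39.8 49. ]
 [67.4 40.5]
 [40.5 44. ]
 [66.  36.2]
 [34.5 34.5]]
clock 23.37 tcp [574.6  23.6  60.8] toolz [ 1. -0.  0.] tooly [ 0. -0. -1.] F [-5.8 -0.2 16.8] open 12.3 j [-0.1  0.1  1.9 -0.   1.1 -0.1]
row [-0.2 -0.3 -3.6] [-0.1 -0.   0. ]
```

View pics/side14.png

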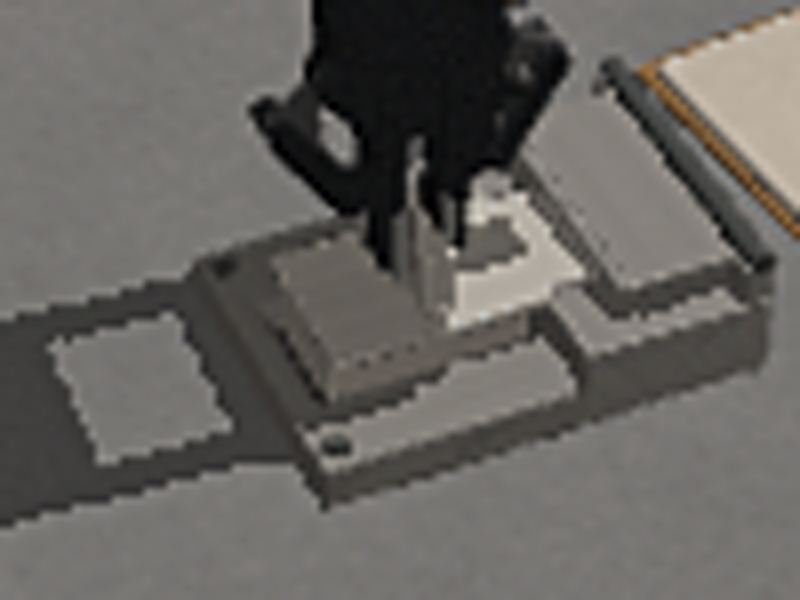

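View pics/w14.png

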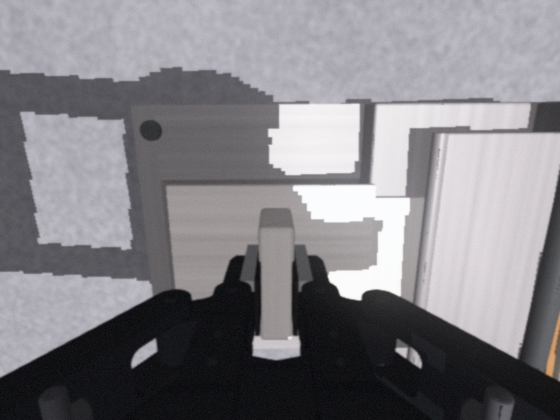

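The side and wrist views show the leaf level and the tongue under it. The plate lies flat over the block at stop height, and the push is steady.

Run:
```python
from h import *
print(job_done()); plan((571,24.,61),-0.036,1)
```

```text
the job is handed in; nothing more can be done
None
the job is handed in; nothing more can be done
```

I laid the 90x50x30 white block in the pocket and let go of it. I then gripped the grey plate by its rib, slid its tongue under the leaf and pressed it down. I handed the job in at about 23.4 s, still gripping and pressing; no verdict is reported.

Last checks:
- **Press:** the tool stayed at z 60.8 mm, which puts the plate's underside at about 38 mm, so the sprung floor is at its stop. The wrist force was steady at about 17 N up.
- **Tongue:** it is about 34–35 mm under the leaf. Before the press, the plate's centreline was within about 1 mm of the bed's and its yaw within about 0.01 rad. After that it moved only along the bed.
- **Level:** the tool tilt was about 0.01 rad.
- **Leaf and bystanders:** the leaf looks level in the side and wrist views. I moved nothing else, but I did not measure the bystanders again at the end.

Two things did not come out clean:
- **Drift while pressing:** the plate crept about 3–4 mm towards the leaf. It may have dragged the block within its 4 mm end play, and the plate hides the block from the cameras, so I could not measure that.
- **Camera disagreement:** the cameras put the bed's y between about 24.5 and 29.5 mm. I placed the block and plate by comparing them with the bed in the same wrist picture.

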